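# Snap a specimen cassette into its dock

### The job

Take the specimen cassette out of the sloping stand, lay it flat on the worktop, right side up, and let go of it; then take it again by its narrow tail and slide it nose first into the dock until the side catch snaps shut behind its shoulder and holds it. Push steadily, do not ram it against the dock, and leave the loose things around (black moulded specimen, slide box, eyepiece cap) where they are.

Things in the scene. Friction and masses are not known exactly. Their poses are not given: they have to be found in the camera images.
- cassette: flat aluminium cassette, 130 x 44 x 24 mm, about 180 g, two round black specimens on its top. Origin: centre of its underside; x along it to the nose, z out of the top. Body 44 mm wide from x = -10 to 65 mm; tail 24 mm wide, equally thick, from x = -65 to -10 mm, so the body ends in a square shoulder at x = -10 mm. Starts in the stand, tail down, nose up, top face up.
- cassette_nose (a point): middle of the cassette's nose face (x = 65, z = 12 mm in its frame); over the last 10 mm its sides taper from 44 to 35 mm and it is 20 mm thick. This end goes into the dock first
- cassette_tail (a point): point on top of the cassette's ribbed tail (x = -48, z = 24 mm in its frame), the place to hold it while pushing: here the fingers clear dock and catch
- stand: fixed plastic stand, foot 125 x 62 mm; origin: centre of its underside, z up. Its pocket slopes 35 degrees: the cassette in it points along the stand's +x and 35 degrees up, and slides out only along its own length; 55 mm of travel frees it
- stand_pocket (a point): inside bottom of the stand's pocket, where the cassette's tail end rests (22 mm above the worktop). Along the slope from here the pocket's cover reaches to 45 mm, its side walls to 50 mm and the 62 mm wide bed under the cassette to 85 mm; beyond 50 mm the cassette's sides and top are bare. Play: 2 mm beside, 2.3 mm above
- dock: fixed steel dock, about 120 x 100 x 40 mm. Origin on the worktop in the middle of the mouth; x is the direction of pushing in, y left, z up. Channel 47 mm wide; lips overhang it at 33 mm height from x = 18 mm on, so the cassette enters only sliding level, nose first, top up (play 1.5 mm each side, 3 mm in height). Right guide flares at x = 0 to 12 mm; catch at left
- dock_floor (a point): point on the channel floor, 6 mm above the worktop (base plate begins 14 mm before the mouth), where the underside centre of the latched cassette comes to lie: x = 25 mm in the dock's frame; the tail then sticks out of the mouth. The cassette can be pushed about 2 mm deeper before the end wall stops it
- dock_stop (a point): middle of the rigid end wall (dock x = 91.5 mm). A spring pin stands 10 mm out of it and pushes the cassette out again (3 to 4 N) unless the catch holds it. Pushing in takes about 4 to 12 N, most as the nose wedges the catch aside; over 60 N between cassette and dock is ramming
- catch (a joint): sprung pawl at the left of the dock's mouth (dock x = -8 to 14.5 mm, 8 to 30 mm high, thumb tab to 40 mm), in m: 0 = out, reaching 7 mm into the channel; about 0.004 to 0.007 while the cassette's side pushes it aside; back to 0 once snapped behind the shoulder. Spring 1 to 3 N
- specimen_2: loose bystander: black round moulded specimen, 31 x 30 x 21 mm, behind the dock; origin at the centre of its underside
- slide_box: loose bystander: small closed box, 62 x 86 x 32 mm, behind the dock; origin at the centre of its underside
- eyepiece_cap: loose bystander: round black cap, 36 x 36 x 14 mm, to the right of the stand; origin at the centre of its underside
Mind the look-alikes: they are no part of the job. Leave any red look-alike of the cassette alone.

How it is judged:
On the way, in this order (a step that is already met when the one before it is completed fails the run):
1. the cassette lies flat on the worktop, right side up, released (height (world z) of cassette between -0.004 and 0.004 m and angle between cassette's own z axis and vertical below 0.08 rad and linear speed of cassette below 0.02 m/s and not (contact force between the fingers and cassette above 0.1 N)), for 0.2 s.
2. the cassette's side pushes the catch aside in the dock (value of joint catch above 0.0025 m and contact force between cassette and dock above 0.5 N and x of cassette in the frame of dock between -0.06 and 0.0225 m), for 0.1 s.
At the end, for the whole second after the job is handed in: The cassette sits in the dock's channel, right side up and aligned within 0.08 rad, its origin 22.5 to 30 mm past the mouth and within 4 mm of the channel's middle, with the catch snapped back (less than 2.5 mm from fully out) behind its shoulder; it is at rest and released (x of cassette in the frame of dock between 0.0225 and 0.03 m and y of cassette in the frame of dock between -0.004 and 0.004 m and z of cassette in the frame of dock below 0.01 m and angle between the x axis of cassette and the x axis of dock, either way round below 0.08 rad and angle between cassette's own z axis and vertical below 0.08 rad and value of joint catch below 0.0025 m and linear speed of cassette below 0.02 m/s and angular speed of cassette below 0.2 rad/s and contact force between the fingers and cassette below 0.1 N); the robot touches nothing.
It fails at once if the cassette is rammed against the dock (over 60 N) (contact force between cassette and dock above 60 N).
It fails at once if the black specimen is shifted more than 30 mm (distance of specimen_2 from where it was at the start of the episode above 0.03 m).
It fails at once if the slide box is shifted more than 30 mm (distance of slide_box from where it was at the start of the episode above 0.03 m).
It fails at once if the eyepiece cap is shifted more than 30 mm (distance of eyepiece_cap from where it was at the start of the episode above 0.03 m).
It also fails if it takes over 51 s, if anything falls off the work surface, if the arm or the gripper's body presses on something with over 40 N, if the wrist force passes 120 N, or if a joint passes its speed limit or range.

### The arm

A 6-joint arm with a two-finger parallel gripper is mounted at the origin on a cart in front of the work surface, level with it; the furniture and walls round the work are solid. World frame = base frame: x ahead of the robot, y to its left, z up, the work surface at z = 0. Lengths are in m, angles in rad, forces in N, time in s.
With the tool pointing down it reaches from about 0.225 to 0.725 m from the base axis. Payload 3.1 kg.
Tool frame: the origin (TCP) lies on the centre line of the jaws, within the pads' length; the fingertips stand 14 mm ahead of it and the grasp point (between the pads) lies 5 mm behind it; z points along the fingers, y is the line along which they close (so a half turn about z gives the same grasp; the last joint's range is limited). The gripper opens to 85 mm and grips with 20 to 120 N. Pads are 22 mm wide; open, the fingers measure 114 mm over their backs; the gripper's body (76 mm by 85 mm) begins 54 mm behind the grasp point. The pads swing forward as they close: fully open they stand 13 mm farther back than shut.
Start: joints at [1.208, 0.048, 0.099, 1.622, 0, 1.443], TCP at [0.122, 0.511, 0.245] pointing down, gripper open.
Joint ranges: [-2.91, 2.91], [-0.99, 1.94], [-1.21, 1.42], [-2.12, 2.29], [-1.49, 1.47], [-3.14, 3.14]. Speed limits (rad/s): [2.79, 2.79, 3.14, 3.14, 3.14, 3.14].

### API

Orientations are given as a 3x3 rotation matrix whose columns are the frame's x, y, z axes.
In Python, from station import ctrl, viewer gives the robot as it stands.
- The arm moves only by the tool drive_tool, never from a script. Its argument "increments" is a list that holds one entry, the list of rows, each a list of 7 numbers: the turn, a rotation vector about the world's x, y, z in degrees, then the shift along the world's x, y, z in cm, then the finger opening in cm, from 0 to 8.54. In form: [[[ax, ay, az, tx, ty, tz, jaw], ...]]. A call has 1 to 10 rows; each row is the pose to reach, as a shift and turn from the pose commanded when the call began; what a row does not reach only later rows make up. A row lasts 1/8 s, in which the tool goes at most 62.5 mm and 10.7 degrees, less where a joint would pass 70% of its speed; a pose out of reach is approached as far as the arm can. A call with a gripper value outside its range is refused whole. The fingers move at their own pace and stop on an object; the grip force is fixed at half the most. Time passes only in rows, so rows that repeat a pose let the fingers close. It gives the time, the measured TCP pose, the force, the opening and the grip force at its end, in the units of the state.
- ctrl.get_obs(): the state, without advancing time (a new reading comes with each control period).
- viewer.capture(name): name is "scene" or "side" or "wrist"; returns (picture, depth): 384x512x3 uint8, blue, green, red; 384x512 float32, m along the optical axis (not along the pixel's ray), 0 where there is no reading.
- viewer.camera_info(name): a dict with "vertical_fov" (degrees; the focal length in pixels is half the picture's height over the tangent of half this angle, whatever the lens; pixels are square), "cx", "cy" (the principal point, pixels), "eye" and "attitude" of the camera in the world; the wrist camera has in their place "mount" (4x4, takes a point from camera to tool coordinates, whose origin is the TCP and whose axes are the flange's). Camera axes: x right, y up, looking along -z (the intrinsics and any distortion apply to the point x, -y, -z); pixel columns grow to the right and rows downward; lengths in m; the calibration is good to about 2 mm. A picture is of the moment at which its call begins: read the wrist's pose just before it. camera_info takes no time and is no camera call.
- ctrl.close_job(): hands the job in; it is judged then, once.
The state is a dict: "clock": time; "joints": joint angles; "qvel": joint speeds; "effort": joint torques, N m; "position": TCP position; "ee_rot": TCP orientation; "wrist_force": force on the tool from outside, world axes, zero at the start; "ft_torque": the same for the moment, N m; "width": finger opening in m; "gripper_force": force on a finger pad.
Only numpy, scipy, OpenCV 4.12 (cv2) and the standard library are available. Lean on these libraries where they do the work, as an engineer would, in place of code of your own. Each camera call takes 0.05 s, during which the arm holds its last target. There are 200 camera calls.

## Working session

There is one attempt and no reset: what is moved stays moved. The work goes in short steps, Python scripts to look and compute and a tool call to move; the robot and the scene stay as the last step left them, time stands still between calls to the robot, and variables do not carry over. Pictures are saved under pics/ and viewed, at most 10 in all, crops included, and the job is handed in when it is done.

Besides the shell and the picture viewer there is one more tool, called as name([rows], argument=value, ...), one row to a line, values as JSON. drive_tool: Moves the arm, as the interface text tells. Its arguments: {"type":"object","properties":{"increments":{"type":"array","items":{"type":"array","items":{"type":"array","items":{"type":"number"}}}}},"required":["increments"]}

```bash
mkdir -p pics; ls
cat > h.py <<'E'
import numpy as np, cv2, json
from station import ctrl, viewer
def snap(name):
    o=ctrl.get_obs(); im,d=viewer.capture(name); ci=viewer.camera_info(name)
    np.savez('last_%s.npz'%name,im=im,d=d,pos=o['position'],R=o['ee_rot'])
    return im,d,ci,o
def cloud(name,d,ci,pos=None,R=None):
    h,w=d.shape; f=h/2/np.tan(np.radians(ci['vertical_fov'])/2)
    u,v=np.meshgrid(np.arange(w),np.arange(h))
    K=np.array([[f,0,ci['cx']],[0,f,ci['cy']],[0,0,1]])
    D=ci.get('distortion')
    pts=np.stack([u,v],-1).reshape(-1,1,2).astype(np.float64)
    n=cv2.undistortPoints(pts,K,np.array(D,float) if D is not None else None).reshape(h,w,2)
    P=np.stack([n[...,0]*d,-n[...,1]*d,-d],-1)
    if 'mount' in ci:
        M=np.array(ci['mount']); P=P@M[:3,:3].T+M[:3,3]
        return P@np.array(R).T+np.array(pos)
    return P@np.array(ci['attitude']).reshape(3,3).T+np.array(ci['eye'])
E
python3 - <<'E'
from h import *
for n in ['scene','side','wrist']:
    im,d,ci,o=snap(n); print(n,ci); cv2.imwrite(f'pics/{n}0.png',im)
a=np.hstack([cv2.imread('pics/scene0.png'),cv2.imread('pics/side0.png')])
print(o)
E
```

```text
pics
scene {'vertical_fov': 52.26292196858391, 'cx': 252.67766091021835, 'cy': 187.57999169795883, 'eye': array([ 0.22631049, -0.94828203,  0.67662453]), 'attitude': array([[ 0.90151003,  0.29434772, -0.31723663],
       [-0.43241717,  0.64179016, -0.63334097],
       [ 0.01717687,  0.7081418 ,  0.70586128]])}
side {'vertical_fov': 49.13112447626676, 'cx': 255.77568182426683, 'cy': 193.5110654894111, 'eye': array([0.37116726, 0.0224902 , 0.8974675 ]), 'attitude': array([[-0.94728853,  0.27921893, -0.15710258],
       [-0.32036244, -0.8201542 ,  0.47404113],
       [ 0.00351292,  0.4993835 ,  0.86637393]])}
wrist {'vertical_fov': 58.39643947589029, 'cx': 256.8796152960753, 'cy': 201.95887171891758, 'mount': array([[-5.89417373e-04,  9.58934321e-01,  2.83627608e-01,
         7.15812630e-02],
       [ 9.99999672e-01,  7.22670242e-04, -3.65183486e-04,
         2.88474222e-05],
       [-5.55156210e-04,  2.83627300e-01, -9.58934433e-01,
        -1.29734236e-01],
       [ 0.00000000e+00,  0.00000000e+00,  0.00000000e+00,
         1.00000000e+00]])}
{'clock': 0.1, 'joints': array([ 1.20819095e+00,  4.86808088e-02,  9.77691930e-02,  1.62198871e+00,
       -5.51865985e-06,  1.44302380e+00]), 'qvel': array([-0.00139345, -0.0003918 ,  0.00489212, -0.00082951, -0.00090614,
        0.00192849]), 'effort': array([ 2.51305108e-03, -3.39852405e+01,  3.20935750e+01,  1.58181880e-02,
       -1.11462682e-04,  2.56628510e-06]), 'position': array([0.12197429, 0.51010864, 0.24423939]), 'ee_rot': array([[-9.72553150e-01,  2.32679652e-01, -7.41152948e-04],
       [ 2.32680684e-01,  9.72551192e-01, -1.96914663e-03],
       [ 2.62628830e-04, -2.08755173e-03, -9.99997787e-01]]), 'wrist_force': array([-0.3130185 , -0.20330689, -0.92896002]), 'ft_torque': array([-0.00243626, -0.01948721,  0.07887283]), 'gripper_force': 0.0, 'width': 0.08523115241055325}
```

View pics/scene0.png

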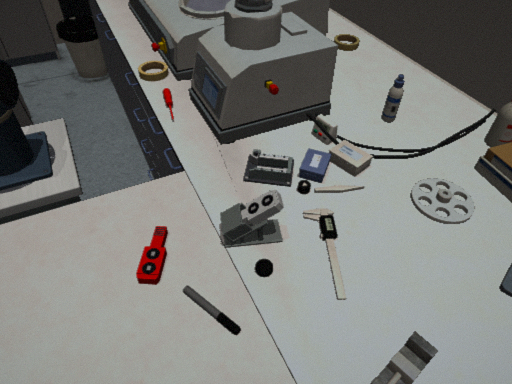

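View pics/side0.png

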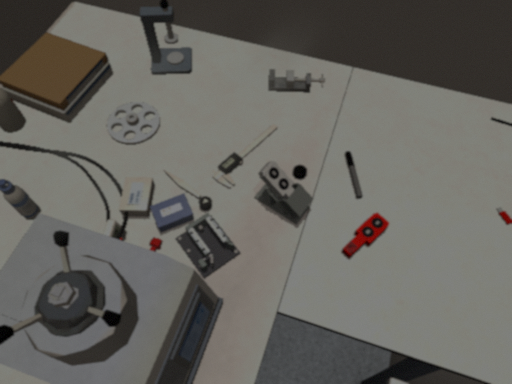

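```bash
cat > t.py <<'E'
from h import *
ims=[]
for n,px in [('scene',[(250,220),(265,200),(270,165),(264,268),(303,187),(315,160),(153,255),(205,310)]),('side',[(280,180),(285,200),(207,245),(205,230),(300,172),(205,203),(175,212),(365,235),(330,250)])]:
    z=np.load(f'last_{n}.npz'); ci=viewer.camera_info(n)
    P=cloud(n,z['d'],ci)
    for u,v in px: print(n,u,v,P[v,u].round(3))
    np.save(f'P_{n}.npy',P)
# crops, enlarged
a=cv2.resize(cv2.imread('pics/scene0.png')[130:280,200:340],None,fx=4,fy=4,interpolation=cv2.INTER_CUBIC)
b=cv2.resize(cv2.imread('pics/side0.png')[150:290,165:325],None,fx=4,fy=4,interpolation=cv2.INTER_CUBIC)
cv2.imwrite('pics/a.png',a);cv2.imwrite('pics/b.png',b)
E
python3 t.py
```

```text
scene 250 220 [ 0.453 -0.487  0.071]
scene 265 200 [ 0.492 -0.475  0.102]
scene 270 165 [ 0.604 -0.291  0.006]
scene 264 268 [ 0.446 -0.568  0.015]
scene 303 187 [ 0.631 -0.408  0.02 ]
scene 315 160 [ 0.702 -0.346  0.032]
scene 153 255 [ 0.255 -0.449  0.02 ]
scene 205 310 [ 0.31  -0.598  0.005]
side 280 180 [ 0.477 -0.471  0.09 ]
side 285 200 [ 0.453 -0.436  0.07 ]
side 207 245 [ 0.594 -0.3    0.008]
side 205 230 [ 0.613 -0.334  0.006]
side 300 172 [ 0.447 -0.556  0.014]
side 205 203 [ 0.636 -0.394  0.021]
side 175 212 [ 0.69  -0.345  0.03 ]
side 365 235 [ 0.259 -0.434  0.02 ]
side 330 250 [ 0.325 -0.382 -0.001]
```

View pics/b.png

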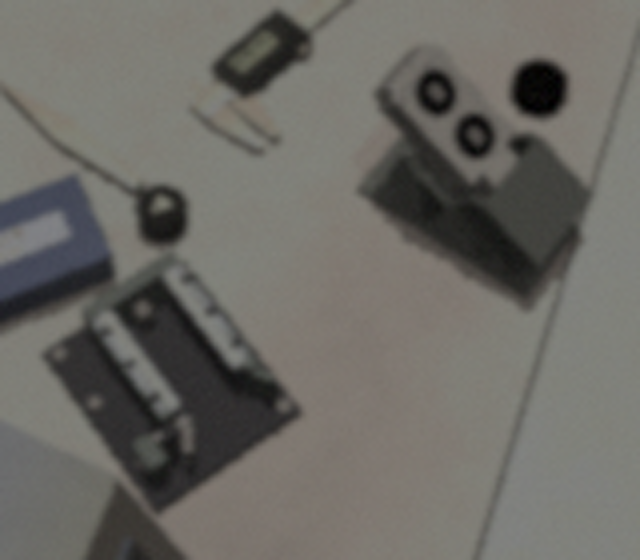

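```bash
cat > g.py <<'E'
from h import *
P=np.vstack([np.load(f'P_{n}.npy').reshape(-1,3) for n in('scene','side')])
H=np.full((16,26),np.nan)
for i in range(16):
  for j in range(26):
    m=(abs(P[:,0]-(0.05*i+.025))<.025)&(abs(P[:,1]-(-0.7+0.05*j+.025))<.025)
    if m.any(): H[i,j]=P[m,2].max()
print('cols y from -0.70 step .05; cm heights')
for i in range(16): print('x%.2f'%(0.05*i),' '.join('  .' if np.isnan(h) else '%3d'%round(h*100) for h in H[i]))
E
python3 g.py
```

```text
cols y from -0.70 step .05; cm heights
x0.00   0   0   0   0   0   0   0   0   0   0   0   0  18  17   .   1   0   0   .   .   .   .   .   .   .   .
x0.05   1   1   0   0   0   0   0   0   0   0   0   0  24  27  27   2   0   0   .   .   .   .   .   .   .   .
x0.10   0   1   1   0   0   0   0   0   0   0   0   0   0   0   0   0   0   0   .   .   .   .   .   .   .   .
x0.15   0   0   0   0   0   0   0   0   0   0  -1   0   .   .   .   .   .   .   .   .   .   .   .   .   .   .
x0.20   0   0   0   2   2   2   0   0   0   0   .   .   .   .   .   .   .   .   .   .   .   .   .   .   .   .
x0.25   0   0   1   2   2   2   2   0   0   0 -89   .   .   .   .   .   .   .   .   .   .   .   .   .   .   .
x0.30   2   2   2   1   0   0   2   0   0   0 -89   .   .   .   .   .   .   .   .   .   .   .   .   .   .   .
x0.35   1   1   0   0   5   0   0   0   0   0   0   0   0   0  90   0   0   0   0   0   0   0   0   0   0   0
x0.40   0   0   2   1   7   7   0   0   0   0   0   0   0   0   2   3   2   0   2   3   3   0   0   0   0   0
x0.45   0   0   2  11  11   9   0   0   0   0   0   0   0   0   0   2   3   2   2  12   3   2   0   0   0   0
x0.50   1   0   0  11  12   7   0   4   1   0  21  21  21  21  21  20   0  17  17  17  17  17  17  17  16  15
x0.55   1   1   1   1   1   0   4   4   4   3  23  24  31  37  24  23   .  17  17  19  19  19  17  17   .   .
x0.60   0   0   2   2   2   2   4   4   4  19  24  31  35  35  31  23   .  18  20  20  20  20  19  17   .   .
x0.65   0   0   0   0   1   2   3   4   1  18  24  37  37  37  37  24   .  19  21  18  18  18  18   .   .   .
x0.70   0   0   0   0   1   1   4   4   3   0  24  37  34  32  37  24   .   .   .  19  19  19   .   .   .   .
x0.75   0   0   0   0   1   4   4   4   6   6  24  24  25  25  24  24   .   .   .   .  19   .   .   .   .   .
```

drive_tool([
  [[0,0,0,33,-91,9,8.5],[0,0,0,33,-91,9,8.5],[0,0,0,33,-91,9,8.5],[0,0,0,33,-91,9,8.5],[0,0,0,33,-91,9,8.5],[0,0,0,33,-91,9,8.5],[0,0,0,33,-91,9,8.5],[0,0,0,33,-91,9,8.5],[0,0,0,33,-91,9,8.5],[0,0,0,33,-91,9,8.5]],
])

```text
clock: 1.4
position: [0.3344, -0.0766, 0.3033]
ee_rot: [[-0.972, 0.234, 0.001], [0.234, 0.972, 0.0], [-0.001, 0.0, -1.0]]
wrist_force: [1.4, 1.3, 0.6]
width: 0.0851
gripper_force: 0.0
```

drive_tool([
  [[0,0,0,12,-32,3,8.5],[0,0,0,12,-32,3,8.5],[0,0,0,12,-32,3,8.5],[0,0,0,12,-32,3,8.5],[0,0,0,12,-32,3,8.5],[0,0,0,12,-32,3,8.5],[0,0,0,12,-32,3,8.5],[0,0,0,12,-32,3,8.5]],
])

```text
clock: 2.4
position: [0.4541, -0.3938, 0.3329]
ee_rot: [[-0.973, 0.233, -0.001], [0.233, 0.973, 0.001], [0.001, 0.001, -1.0]]
wrist_force: [-0.2, 0.2, 0.6]
width: 0.085
gripper_force: 0.0
```

Run:
```python
from h import *
im,d,ci,o=snap('wrist'); P=cloud('wrist',d,ci,o['position'],o['ee_rot']); np.save('P_wrist.npy',P)
print(o['position'],o['joints'])
cv2.imwrite('pics/w1.png',cv2.resize(im,None,fx=1.5,fy=1.5,interpolation=cv2.INTER_CUBIC))
```

```text
[ 0.45407761 -0.3938052   0.33288954] [-8.26112790e-01  3.07313528e-01  5.72092777e-01  1.83695483e+00
  2.89286824e-04 -5.91458673e-01]
```

View pics/w1.png

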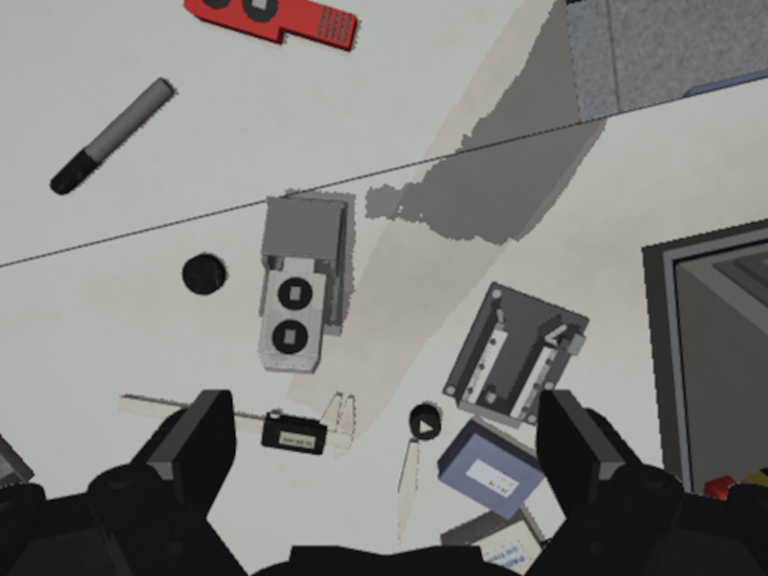

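```bash
cat > f.py <<'E'
from h import *
P=np.load('P_wrist.npy'); im=np.load('last_wrist.npz')['im']
X=P.reshape(-1,3)
for u,v in [(204,274),(425,420),(490,470),(490,220),(300,230),(330,20)]: print((u,v),P[int(v/1.5),int(u/1.5)].round(4))
# cassette top: pixels between
m=np.zeros(P.shape[:2],np.uint8); cv2.fillPoly(m,[(np.array([[268,275],[325,275],[320,352],[262,350]])/1.5).astype(int)],1)
Q=P[m>0]; Q=Q[Q[:,2]>0.03]
for _ in range(6):
    c=Q.mean(0); n=np.linalg.svd(Q-c)[2][2]; n*=np.sign(n[2]); r=(Q-c)@n; Q=Q[abs(r)<max(.0015,1.5*r.std())]
print('plane n',n.round(4),'slope',np.degrees(np.arccos(n[2])),'az from n',np.degrees(np.arctan2(-n[1],-n[0])),len(Q),'rms',r.std())
# all points on that plane near
m2=(abs((X-c)@n)<.002)&(np.linalg.norm(X-c,axis=1)<.09)
Y=X[m2]; a=np.array([0,0,1.])-n*n[2]; a/=np.linalg.norm(a); b=np.cross(n,a)
uv=np.c_[(Y-c)@a,(Y-c)@b].astype(np.float32)*1000
print('along range',np.percentile(uv[:,0],[0,2,50,98,100]).round(1),'across',np.percentile(uv[:,1],[0,2,50,98,100]).round(1))
# edge mids across per slice along
for s in range(-60,60,6):
    k=abs(uv[:,0]-s)<3
    if k.sum()>5: print(s,uv[k,1].min().round(1),uv[k,1].max().round(1),k.sum())
print('c',c,'a',a,'b',b)
E
python3 f.py
```

```text
(204, 274) [ 0.4484 -0.5579  0.0148]
(425, 420) [ 0.6336 -0.3977  0.0212]
(490, 470) [ 0.6933 -0.3482  0.0331]
(490, 220) [ 0.4625 -0.3005  0.0026]
(300, 230) [ 0.4263 -0.4551  0.0605]
(330, 20) [ 0.2806 -0.3953  0.0216]
plane n [-0.5434  0.174   0.8213] slope 34.78791472203715 az from n -17.755634054096536 1677 rms 0.0006642751520816614
along range [-77.5 -43.7  -2.2  36.1  40.9] across [-29.2 -22.   -0.7  20.7  28.1]
-48 -11.6 28.1 16
-42 -29.2 27.6 120
-36 -26.9 26.6 115
-30 -22.6 20.7 172
-24 -23.0 21.1 189
-18 -23.1 20.5 187
-12 -22.7 21.1 195
-6 -22.7 20.7 194
0 -22.6 21.1 196
6 -22.6 20.8 197
12 -22.9 21.1 201
18 -22.8 20.8 206
24 -22.6 21.2 206
30 -22.6 20.8 168
36 -21.9 19.1 57
42 -18.7 16.3 24
c [ 0.48147896 -0.47129987  0.09341412] a [ 0.78214907 -0.25045268  0.57054035] b [0.30495795 0.95236582 0.        ]
```

```bash
cat > d.py <<'E'
from h import *
from scipy.spatial.transform import Rotation as Ro
P=np.load('P_wrist.npy'); im=np.load('last_wrist.npz')['im']; X=P.reshape(-1,3)
t=X[(abs(X[:,0]-.5)<.04)&(abs(X[:,1]+.33)<.04)&(X[:,2]<.01)]; print('table',np.median(t[:,2]))
box=(X[:,0]>.5)&(X[:,0]<.68)&(X[:,1]>-.39)&(X[:,1]<-.24)
Q=X[box]; print(np.histogram(Q[:,2]*1000,bins=np.arange(-2,50,2)))
# edge crop
u0,v0,u1,v1=285,180,405,290
crop=cv2.resize(im[v0:v1,u0:u1],None,fx=6,fy=6,interpolation=cv2.INTER_CUBIC)
cv2.imwrite('pics/dock.png',crop[:600])
for lo,hi in [(4,10),(30,37),(37,45)]:
    q=Q[(Q[:,2]>lo/1e3)&(Q[:,2]<hi/1e3)]
    r=cv2.minAreaRect((q[:,:2]*1000).astype(np.float32)); print(lo,hi,len(q),r)
E
python3 d.py
```

```text
table 0.000990011698602855
(array([ 819, 4159,  584,  434, 2142,  447,  115,  116,  123,  111,  125,
        176,  111,   86,  103,   99,  223,  494,  135,  735,  627,   52,
          1,    0,    0]), array([-2,  0,  2,  4,  6,  8, 10, 12, 14, 16, 18, 20, 22, 24, 26, 28, 30,
       32, 34, 36, 38, 40, 42, 44, 46, 48]))
4 10 3023 ((617.7905883789062, -319.03106689453125), (103.308837890625, 177.63638305664062), 54.89168930053711)
30 37 1070 ((622.85498046875, -318.8960876464844), (85.98625946044922, 166.80355834960938), 57.67373275756836)
37 45 1197 ((596.3453979492188, -311.9334411621094), (66.72151184082031, 97.29786682128906), 55.695777893066406)
```

View pics/dock.png

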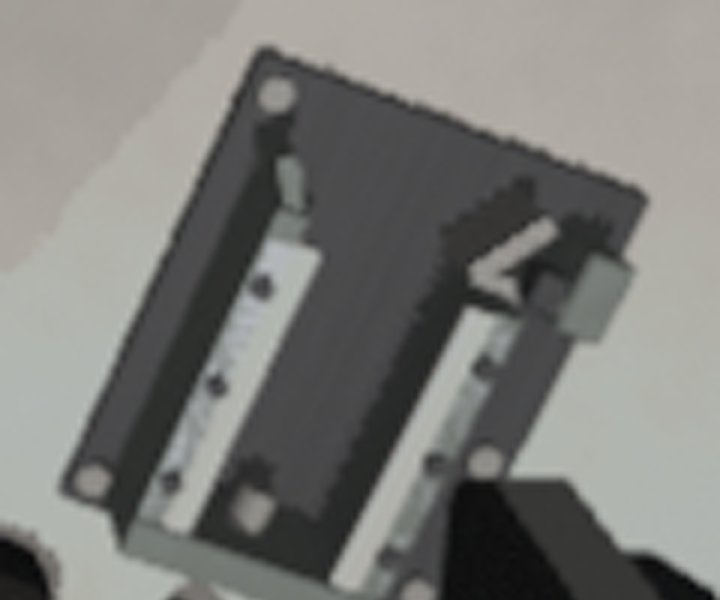

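```bash
cat > e.py <<'E'
from h import *
from scipy.spatial.transform import Rotation as Ro
z=np.load('last_wrist.npz'); ci=viewer.camera_info('wrist'); P=np.load('P_wrist.npy')
F1=cloud('wrist',np.ones((384,512)),ci,z['pos'],z['R']); 
M=np.array(ci['mount']); eye=z['R']@M[:3,3]+z['pos']
def px(cu,cv,h):
    u=285+cu/6-.42; v=180+cv/6-.42
    d=cv2.remap(F1.astype(np.float32),np.float32([[u]]),np.float32([[v]]),cv2.INTER_LINEAR)[0,0]-eye
    p=eye+d*(h+.001-eye[2])/d[2]
    return p, P[int(round(v)),int(round(u))]
print('eye',eye)
pts={}
for n,cu,cv_,h in [('plateR',260,50,.006),('plateL',645,195,.006),('lipRf',320,252,.037),('lipRb',190,535,.037),('lipLf',470,315,.037),('lipLb',335,585,.037),('lipmidR',280,330,.037),('lipmidL',440,420,.037),('tab',600,300,.04),('floor',370,300,.006),('plateRb',65,490,.006)]:
    p,q=px(cu,cv_,h); pts[n]=p; print(n,(p*1000).round(1),(q*1000).round(1))
ang=lambda a,b:np.degrees(np.arctan2(*(pts[b]-pts[a])[[1,0]]))
print('front edge normal az',ang('plateR','plateL')-90,'lipR',ang('lipRf','lipRb'),'lipL',ang('lipLf','lipLb'),'plateside',ang('plateR','plateRb'))
for az in(-36,):
    pass
E
python3 e.py
```

```text
eye [ 0.38455904 -0.37728905  0.46269398]
plateR [ 518.5 -308.8    7. ] [ 518.7 -308.7    6.8]
plateL [ 573.7 -227.8    7. ] [ 573.8 -227.8    6.5]
lipRf [ 557.3 -308.8   38. ] [ 570.8 -303.7    6.5]
lipRb [ 618.  -349.1   38. ] [ 619.6 -349.3   35.5]
lipLf [ 579.6 -279.1   38. ] [ 579.9 -278.7   37.2]
lipLb [ 638.3 -319.1   38. ] [ 638.6 -319.4   37. ]
lipmidR [ 573.3 -320.4   38. ] [ 574.4 -320.7   36.8]
lipmidL [ 603.1 -289.3   38. ] [ 604.  -289.2   37.4]
tab [ 581.4 -251.6   41. ] [ 585.5 -249.    33.9]
floor [ 584.6 -294.3    7. ] [ 585.3 -294.7    6.7]
plateRb [ 616.  -374.3    7. ] [ 614.7 -374.8    8.5]
front edge normal az -34.276625642453894 lipR -33.61383162173968 lipL -34.29824905026768 plateside -33.879136653136484
```

```bash
cat > m.py <<'E'
from h import *
X=np.vstack([np.load(f'P_{n}.npy').reshape(-1,3) for n in('scene','side','wrist')])
m=np.array([.553,-.2834]); dx=np.array([.829,-.559]); dy=np.array([.559,.829])
for lo,hi in[(.06,.12),(.12,.2),(.2,.26),(.26,.4)]:
    Q=X[(X[:,2]>lo)&(X[:,2]<hi)&(X[:,0]>.4)&(X[:,0]<.8)&(X[:,1]>-.4)&(X[:,1]<.1)]
    print(lo,hi)
    for x in np.arange(.45,.75,.02):
        k=abs(Q[:,0]-x)<.01
        if k.sum()>3: print('  x%.2f miny %.3f n%d'%(x,np.percentile(Q[k,1],1),k.sum()),end='')
    print()
# rotation/target for stand grasp
from scipy.spatial.transform import Rotation as Ro
z=np.load('last_wrist.npz'); az=np.radians(-17.76); s=np.radians(35)
a=np.array([np.cos(az)*np.cos(s),np.sin(az)*np.cos(s),np.sin(s)]); b=np.array([-np.sin(az),np.cos(az),0]); n=np.cross(a,b)
c=np.array([.48148,-.4713,.0924])
R=np.c_[-a,b,-n]
print('rotvec deg',np.degrees(Ro.from_matrix(R@z['R'].T).as_rotvec()).round(2))
for off in(-.010,.08): 
    t=c+.0165*a-.0009*b+off*n; print('TCP',t.round(4),'shift cm',((t-z['pos'])*100).round(2))
print('a',a,'n',n)
E
python3 m.py
```

```text
0.06 0.12
  x0.51 miny -0.183 n3174  x0.53 miny -0.184 n1190  x0.55 miny -0.184 n671  x0.57 miny -0.184 n658  x0.59 miny -0.184 n628  x0.61 miny -0.184 n603  x0.63 miny -0.184 n590  x0.65 miny -0.185 n571  x0.67 miny -0.184 n539  x0.69 miny -0.184 n434  x0.71 miny -0.184 n326  x0.73 miny -0.184 n207
0.12 0.2
  x0.51 miny -0.152 n247  x0.53 miny -0.180 n3780  x0.55 miny -0.181 n2073  x0.57 miny -0.181 n813  x0.59 miny -0.181 n767  x0.61 miny -0.182 n742  x0.63 miny -0.221 n1105  x0.65 miny -0.223 n644  x0.67 miny -0.182 n264  x0.69 miny -0.183 n189  x0.71 miny -0.182 n186  x0.73 miny -0.182 n179
0.2 0.26
  x0.55 miny -0.179 n1628  x0.57 miny -0.179 n2365  x0.59 miny -0.180 n2714  x0.61 miny -0.181 n1622  x0.63 miny -0.181 n1138  x0.65 miny -0.181 n979  x0.67 miny -0.181 n853  x0.69 miny -0.181 n842  x0.71 miny -0.181 n819  x0.73 miny -0.181 n906
0.26 0.4
  x0.45 miny -0.399 n8355  x0.47 miny -0.355 n4198  x0.57 miny -0.050 n104  x0.59 miny -0.080 n955  x0.61 miny -0.104 n1706  x0.63 miny -0.116 n2335  x0.65 miny -0.122 n2200  x0.67 miny -0.122 n1595  x0.69 miny -0.122 n1745  x0.71 miny -0.124 n790  x0.73 miny -0.084 n397
rotvec deg [ -9.48 -33.76  -4.2 ]
TCP [ 0.4995 -0.478   0.0937] shift cm [  4.55  -8.42 -23.92]
TCP [ 0.4504 -0.4623  0.1674] shift cm [ -0.37  -6.85 -16.55]
a [ 0.78011337 -0.24986637  0.57357644] n [-0.54624126  0.17495832  0.81915204]
```

drive_tool([
  [[-2.4,-8.4,-1.0,-0.1,-1.7,-4.1,6.8],[-4.7,-16.9,-2.1,-0.2,-3.4,-8.3,6.8],[-7.1,-25.3,-3.1,-0.3,-5.1,-12.4,6.8],[-9.5,-33.8,-4.2,-0.4,-6.8,-16.5,6.8],[-9.5,-33.8,-4.2,-0.4,-6.8,-16.5,6.8],[-9.5,-33.8,-4.2,-0.4,-6.8,-16.5,6.8]],
])

```text
clock: 3.2
position: [0.4507, -0.4616, 0.1694]
ee_rot: [[-0.779, 0.305, 0.548], [0.248, 0.952, -0.177], [-0.576, -0.001, -0.818]]
wrist_force: [1.0, -1.3, 2.1]
width: 0.0678
gripper_force: 0.0
```

```bash
cat > k.py <<'E'
from h import *
from scipy.spatial.transform import Rotation as Ro
o=ctrl.get_obs(); p=o['position']; az=np.radians(-17.76); s=np.radians(35)
a=np.array([np.cos(az)*np.cos(s),np.sin(az)*np.cos(s),np.sin(s)]); b=np.array([-np.sin(az),np.cos(az),0]); n=np.cross(a,b)
R=np.c_[-a,b,-n]; t=np.array([.48148,-.4713,.0924])+.0165*a-.0009*b-.010*n
print(p,o['joints'].round(2)); print('rotvec',np.degrees(Ro.from_matrix(R@o['ee_rot'].T).as_rotvec()).round(2),'shift cm',((t-p)*100).round(2))
im,d,ci,o=snap('wrist'); P=cloud('wrist',d,ci,o['position'],o['ee_rot']); X=P.reshape(-1,3)
c=np.array([.48148,-.4713,.0924]); L=np.c_[(X-c)@a,(X-c)@b,(X-c)@n]*1000
k=(abs(L[:,2])<4)&(L[:,0]>-28)&(L[:,0]<28)&(abs(L[:,1])<27)
print(k.sum(),'n off',np.median(L[k,2]),'fit',np.linalg.lstsq(np.c_[L[k,:2],np.ones(k.sum())],L[k,2],rcond=None)[0])
for q in range(-28,28,8):
    j=k&(abs(L[:,0]-q)<4); 
    if j.sum()>5: print(q,L[j,1].min().round(1),L[j,1].max().round(1))
k=(abs(L[:,2])<4)&(abs(L[:,1])<10); print('along max',L[k,0].max())
E
python3 k.py
```

```text
[ 0.45071515 -0.46164589  0.16943579] [-1.1  -0.14 -0.36  0.88  0.42 -0.69]
rotvec [ 0.13  0.12 -0.02] shift cm [ 4.88 -1.64 -7.58]
5964 n off 0.5318055087541365 fit [-4.16787696e-03  4.64953562e-04  5.31819698e-01]
-28 -22.9 20.6
-20 -23.0 20.8
-12 -22.8 21.1
-4 -23.0 20.7
4 -22.5 20.9
12 -22.8 21.1
20 -22.9 20.7
along max 42.25692326520563
```

drive_tool([
  [[0.1,0.1,0,1.6,-0.6,-2.5,6.8],[0.1,0.1,0,3.2,-1.1,-5.0,6.8],[0.1,0.1,0,4.2,-1.45,-6.5,6.8],[0.1,0.1,0,4.9,-1.65,-7.5,6.8],[0.1,0.1,0,4.9,-1.65,-7.5,6.8],[0.1,0.1,0,4.9,-1.65,-7.5,6.8]],
])

```text
clock: 4.0
position: [0.4997, -0.4796, 0.0946]
ee_rot: [[-0.78, 0.306, 0.547], [0.25, 0.952, -0.176], [-0.574, -0.001, -0.819]]
wrist_force: [-0.6, 0.6, 0.2]
width: 0.0682
gripper_force: 0.0
```

```bash
sed '/^im,d/,$d' k.py > k2.py; echo "print(((p-t)@np.c_[a,b,n]*1000).round(2), o['wrist_force'].round(1),o['width'])" >>k2.py; python3 k2.py
```

```text
[ 0.49967264 -0.47964911  0.09458855] [-1.03  0.03 -0.36  0.69  0.39 -0.62]
rotvec [0.06 0.04 0.04] shift cm [-0.01  0.16 -0.09]
[ 1.03 -1.5   0.39] [-0.6  0.6  0.2] 0.06820422720968426
```

drive_tool([
  [[0,0,0,0.05,0.15,-0.05,6.8],[0,0,0,0.05,0.15,-0.05,6.8],[0,0,0,0.05,0.15,-0.05,3.5],[0,0,0,0.05,0.15,-0.05,3.5],[0,0,0,0.05,0.15,-0.05,3.5],[0,0,0,0.05,0.15,-0.05,3.5],[0,0,0,0.05,0.15,-0.05,3.5],[0,0,0,0.05,0.15,-0.05,3.5]],
])

```text
clock: 5.0
position: [0.4995, -0.4776, 0.093]
ee_rot: [[-0.78, 0.306, 0.546], [0.251, 0.952, -0.175], [-0.573, 0.0, -0.82]]
wrist_force: [-4.3, 2.6, 5.2]
width: 0.0429
gripper_force: 60.8
```

drive_tool([
  [[0,0,0,0.6,-0.2,0.45,3.5],[0,0,0,1.4,-0.45,1.03,3.5],[0,0,0,2.4,-0.77,1.76,3.5],[0,0,0,3.4,-1.09,2.5,3.5],[0,0,0,4.4,-1.41,3.24,3.5],[0,0,0,5.4,-1.73,3.97,3.5],[0,0,0,5.4,-1.73,3.97,3.5]],
])

```text
clock: 5.88
position: [0.5267, -0.4854, 0.1021]
ee_rot: [[-0.807, 0.331, 0.489], [0.292, 0.944, -0.156], [-0.513, 0.017, -0.858]]
wrist_force: [-63.4, 17.3, 0.9]
width: 0.0428
gripper_force: 68.0
```

```bash
cat > q.py <<'E'
from h import *
o=ctrl.get_obs(); print(o['position'],o['joints'].round(2),o['wrist_force'].round(1),o['width'])
im,d,ci,o=snap('wrist'); im2,_,_,_=snap('side')
cv2.imwrite('pics/pull.png',np.hstack([cv2.resize(im,(400,300)),cv2.resize(im2[120:280,150:350],(400,300))]))
E
python3 q.py
```

```text
[ 0.52667738 -0.48542321  0.10208366] [-0.97  0.11 -0.22  0.79  0.32 -0.56] [-63.4  17.3   0.9] 0.04282611198171284
```

View pics/pull.png

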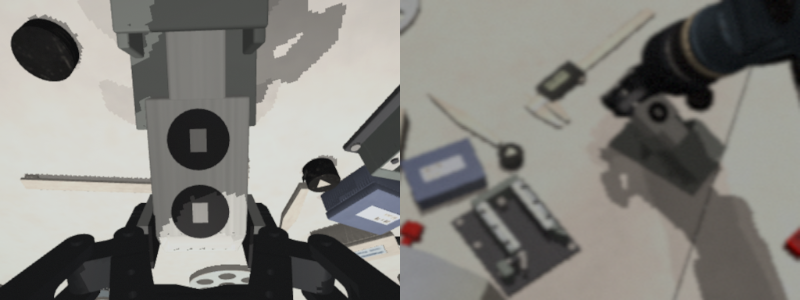

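```bash
cat > r.py <<'E'
from h import *
z=np.load('last_wrist.npz'); ci=viewer.camera_info('wrist'); P=cloud('wrist',z['d'],ci,z['pos'],z['R']); X=P.reshape(-1,3)
R=z['R']; T=(X-z['pos'])@R*1000   # tool coords
m=np.zeros((384,512),np.uint8); s=512/400
cv2.fillPoly(m,[(np.array([[152,105],[240,105],[240,225],[155,225]])*s).astype(int)],1)
Q=X[m.ravel()>0]; 
for _ in range(8):
    c=Q.mean(0); n=np.linalg.svd(Q-c,full_matrices=False)[2][2]; n*=np.sign(n[2]); r=(Q-c)@n; Q=Q[abs(r)<max(.001,1.5*r.std())]
print('n',n,'slope',np.degrees(np.arccos(n[2])),'az',np.degrees(np.arctan2(-n[1],-n[0])),'c',c,'tool slope',np.degrees(np.arccos(-R[2,2])))
a=np.array([0,0,1])-n*n[2]; a/=np.linalg.norm(a); b=np.cross(n,a)
L=np.c_[(X-c)@a,(X-c)@b,(X-c)@n]*1000; on=(abs(L[:,2])<2)&(abs(L[:,1])<32)&(abs(L[:,0])<110)
for q in range(-80,80,5):
    j=on&(abs(L[:,0]-q)<2.5)
    if j.sum()>5: print(q,L[j,1].min().round(1),L[j,1].max().round(1),j.sum())
print('tcp in (a,b,n)',((z['pos']-c)@np.c_[a,b,n]*1000).round(1))
E
python3 r.py
```

```text
n [-0.50803904  0.15741822  0.84682693] slope 32.13179250630848 az -17.215833744099417 c [ 0.49061243 -0.4746803   0.09875225] tool slope 30.87862146533642
-55 -28.9 29.1 1072
-50 -29.0 28.7 1701
-45 -10.3 13.6 1278
-40 -10.4 13.5 1235
-35 -10.4 13.5 1198
-30 -20.6 23.2 1603
-25 -20.8 23.1 2054
-20 -20.8 23.2 1991
-15 -20.9 23.2 1924
-10 -21.0 22.9 1845
-5 -21.0 22.9 1779
0 -21.1 23.0 1701
5 -21.1 22.6 1673
10 -21.3 22.6 1661
15 -21.4 22.7 1599
20 -26.7 22.3 1537
25 -31.9 28.8 1694
30 -21.0 31.9 1439
35 -21.4 22.1 771
40 -21.5 21.9 373
45 -21.8 21.6 97
tcp in (a,b,n) [ 33.6   0.4 -17.2]
```

Run:
```python
from h import *
o=ctrl.get_obs(); print({k:np.round(v,2) for k,v in o.items()})
```

```text
{'clock': np.float64(5.98), 'joints': array([-0.97,  0.11, -0.22,  0.79,  0.32, -0.56]), 'qvel': array([-0., -0., -0., -0., -0., -0.]), 'effort': array([ 21.38, -44.95,  59.6 , -21.07,  11.05,   0.08]), 'position': array([ 0.53, -0.49,  0.1 ]), 'ee_rot': array([[-0.81,  0.33,  0.49],
       [ 0.29,  0.94, -0.16],
       [-0.51,  0.02, -0.86]]), 'wrist_force': array([-62.75,  17.83,  -1.36]), 'ft_torque': array([ 3.06, 11.56, -0.28]), 'gripper_force': np.float64(67.95), 'width': np.float64(0.04)}
```

drive_tool([
  [[0,0,0,-0.8,0.3,-0.6,3.5],[0,0,0,-1.6,0.6,-1.2,3.5],[0,0,0,-2.4,0.9,-1.8,3.5],[0,0,0,-2.4,0.9,-1.8,3.5]],
])

```text
clock: 6.48
position: [0.5297, -0.4849, 0.1137]
ee_rot: [[-0.781, 0.305, 0.545], [0.251, 0.952, -0.174], [-0.572, 0.001, -0.82]]
wrist_force: [0.2, -0.9, -3.8]
width: 0.0428
gripper_force: 64.4
```

Run:
```python
from h import *
o=ctrl.get_obs(); print({k:np.round(v,3) for k,v in o.items()})
```

```text
{'clock': np.float64(6.475), 'joints': array([-0.988,  0.068, -0.281,  0.724,  0.368, -0.583]), 'qvel': array([ 0.006,  0.004,  0.022, -0.005,  0.004,  0.003]), 'effort': array([-2.9700e-01, -3.9134e+01,  3.6242e+01, -4.1870e+00,  1.2380e+00,
       -2.2000e-02]), 'position': array([ 0.53 , -0.485,  0.114]), 'ee_rot': array([[-0.781,  0.305,  0.545],
       [ 0.251,  0.952, -0.174],
       [-0.572,  0.001, -0.82 ]]), 'wrist_force': array([ 0.172, -0.883, -3.807]), 'ft_torque': array([0.241, 0.707, 0.003]), 'gripper_force': np.float64(64.4), 'width': np.float64(0.043)}
```

```bash
python3 -c "
from h import *
snap('wrist')"; python3 r.py
```

```text
n [-0.56410203  0.17467298  0.80701813] slope 36.19439096057659 az -17.205026357223378 c [ 0.49387552 -0.47536021  0.10753332] tool slope 34.92471345222849
-65 -29.1 28.8 137
-60 -29.4 28.7 2147
-55 -28.0 27.9 1407
-50 -11.7 12.1 1318
-45 -11.6 12.2 1274
-40 -11.5 12.3 1243
-35 -11.4 12.3 1177
-30 -21.0 22.6 1543
-25 -21.2 22.8 2057
-20 -21.2 22.7 1986
-15 -21.2 22.8 1920
-10 -21.1 22.9 1834
-5 -21.1 22.8 1779
0 -21.0 23.1 1706
5 -20.9 23.1 1662
10 -20.8 23.0 1645
15 -20.7 23.2 1591
20 -20.6 23.4 1528
25 -32.0 29.5 1652
30 -32.0 32.0 1468
35 -20.3 23.2 823
40 -20.2 23.0 360
45 -20.3 23.0 135
tcp in (a,b,n) [ 33.5   1.5 -17. ]
```

drive_tool([
  [[0,0,0,0,0,0,4.6],[0,0,0,0,0,0,5.2],[0,0,0,0,0,0,6.8],[0,0,0,0,0,0,6.8],[0,0,0,0,0,0,6.8]],
])

```text
clock: 7.15
position: [0.5299, -0.4858, 0.1145]
ee_rot: [[-0.78, 0.306, 0.546], [0.251, 0.952, -0.175], [-0.573, 0.0, -0.819]]
wrist_force: [0.5, -0.0, -0.1]
width: 0.0678
gripper_force: 0.0
```

```bash
python3 -c "
from h import *
snap('wrist')"; python3 r.py | sed -n '1,12p;$p'; python3 k2.py
```

```text
n [ 0.30556004 -0.17150191  0.93660032] slope 20.51175517525056 az 150.69577798858458 c [ 0.55488363 -0.49678782  0.07456768] tool slope 34.987986311873215
65 23.9 32.0 24
70 -10.5 31.9 848
75 -11.6 22.0 775
tcp in (a,b,n) [39.5  2.7 27.9]
tcp in (a,b,n) [39.5  2.7 27.9]
[ 0.52981104 -0.48577896  0.11439538] [-0.99  0.07 -0.28  0.72  0.37 -0.58]
rotvec [-0.02 -0.01  0.05] shift cm [-3.03  0.77 -2.07]
[37.44  1.85 -0.92] [-0.3  0.2  0.5] 0.06779659952558914
```

drive_tool([
  [[0,0,0,-0.9,0.22,-0.5,6.8],[0,0,0,-1.9,0.47,-1.2,6.8],[0,0,0,-2.9,0.75,-1.9,6.8],[0,0,0,-3.4,0.89,-2.2,6.8],[0,0,0,-3.4,0.89,-2.2,6.8],[0,0,0,-3.4,0.89,-2.2,6.8]],
])

```text
clock: 7.95
position: [0.4961, -0.4772, 0.093]
ee_rot: [[-0.78, 0.306, 0.546], [0.25, 0.952, -0.176], [-0.574, -0.0, -0.819]]
wrist_force: [-0.4, -0.4, 0.6]
width: 0.0678
gripper_force: 0.0
```

```bash
python3 k2.py
python3 - <<'E'
from h import *
im,d,ci,o=snap('wrist'); cv2.imwrite('pics/seat.png',im)
E
sed -i 's/\[152,105\],\[240,105\],\[240,225\],\[155,225\]/[150,110],[240,110],[240,200],[150,200]/' r.py; python3 r.py
```

```text
[ 0.49606628 -0.47722228  0.09296184] [-1.03  0.02 -0.38  0.69  0.39 -0.62]
rotvec [0.03 0.03 0.04] shift cm [ 0.35 -0.08  0.07]
[-3.32 -0.29  1.46] [-0.4 -0.4  0.6] 0.06781699512647377
n [-0.11037028 -0.69175782  0.71364523] slope 44.46771935660363 az 80.93483895154716 c [ 0.46830801 -0.47197606  0.07345827] tool slope 35.031606583405846
-30 2.0 11.0 123
-25 0.3 15.1 92
-20 5.0 8.4 24
-15 6.9 10.1 25
-10 8.3 12.3 22
-5 12.4 32.0 262
0 10.5 31.7 443
5 4.8 15.1 242
10 0.3 10.8 247
15 -5.4 7.4 252
20 -12.5 -0.5 256
25 -18.1 -6.9 219
30 -22.8 -13.1 219
35 -27.3 -19.1 57
45 -31.9 -19.3 61
50 -31.5 -8.4 214
55 -11.6 -7.3 178
60 -9.0 -0.6 128
65 -4.6 -0.3 185
70 -9.5 -0.0 150
75 -8.7 -3.4 192
tcp in (a,b,n) [ 13.1 -28.2  14.5]
```

View pics/seat.png

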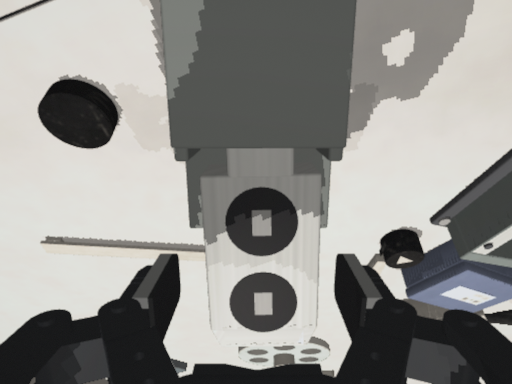

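drive_tool([
  [[0,0,0,0,0,0,3.0],[0,0,0,0,0,0,3.0],[0,0,0,0,0,0,3.0],[0,0,0,0,0,0,3.0],[0,0,0,0,0,0,3.0],[0,0,0,0,0,0,3.0]],
])

```text
clock: 8.75
position: [0.4962, -0.477, 0.0932]
ee_rot: [[-0.78, 0.305, 0.547], [0.25, 0.952, -0.175], [-0.574, 0.0, -0.819]]
wrist_force: [-2.8, 3.0, 5.9]
width: 0.0425
gripper_force: 60.7
```

drive_tool([
  [[0,0,0,0.2,-0.06,0.17,3.0],[0,0,0,0.4,-0.13,0.34,3.0],[0,0,0,0.6,-0.19,0.52,3.0],[0,0,0,0.8,-0.26,0.66,3.0]],
])

```text
clock: 9.25
position: [0.4971, -0.4774, 0.093]
ee_rot: [[-0.787, 0.313, 0.532], [0.261, 0.95, -0.172], [-0.559, 0.004, -0.829]]
wrist_force: [-25.0, 8.3, 10.1]
width: 0.0432
gripper_force: 62.9
```

```bash
cat >> k2.py <<'E'
print('F abn',(o['wrist_force']@np.c_[a,b,n]).round(1),'tau abn',(o['ft_torque']@np.c_[a,b,n]).round(2),o['gripper_force'])
E
python3 k2.py
```

```text
[ 0.49714289 -0.47736458  0.0930347 ] [-1.02  0.03 -0.36  0.71  0.37 -0.61]
rotvec [-0.51 -0.9   0.45] shift cm [ 0.24 -0.07  0.06]
[-2.4 -0.1  0.9] [-25.    8.3  10.1] 0.043189500594607196
F abn [-15.8   0.3  23.4] tau abn [0.32 4.55 0.05] 62.855411767959595
```

drive_tool([
  [[-0.5,-1.4,0,-0.1,0.05,0.2,3.0],[-0.9,-2.9,0,-0.2,0.1,0.4,3.0],[-0.9,-2.9,0,-0.2,0.1,0.4,3.0]],
])

```text
clock: 9.62
position: [0.5, -0.4777, 0.1005]
ee_rot: [[-0.751, 0.307, 0.584], [0.244, 0.952, -0.187], [-0.613, 0.002, -0.79]]
wrist_force: [-3.7, 1.5, -0.7]
width: 0.0429
gripper_force: 61.5
```

```bash
python3 k2.py
```

```text
[ 0.50002096 -0.47771075  0.10053732] [-1.04 -0.01 -0.41  0.65  0.42 -0.61]
rotvec [0.75 2.71 0.15] shift cm [-0.05 -0.03 -0.69]
[4.23 0.45 5.42] [-3.7  1.5 -0.7] 0.0428508230834403
F abn [-3.7  0.3  1.7] tau abn [-0.05  1.86  0.01] 61.475762128829956
```

drive_tool([
  [[0,0,0,0.3,-0.1,0.23,3.0],[0,0,0,0.6,-0.2,0.46,3.0],[0,0,0,0.95,-0.3,0.69,3.0],[0,0,0,0.95,-0.3,0.69,3.0]],
])

```text
clock: 10.12
position: [0.5124, -0.4818, 0.1109]
ee_rot: [[-0.749, 0.305, 0.588], [0.24, 0.952, -0.188], [-0.617, 0.0, -0.787]]
wrist_force: [-1.7, 2.0, -0.4]
width: 0.0427
gripper_force: 61.3
```

```bash
python3 k2.py
```

```text
[ 0.51235313 -0.48177583  0.11092492] [-1.03  0.01 -0.37  0.66  0.42 -0.6 ]
rotvec [ 0.95  2.98 -0.02] shift cm [-1.28  0.37 -1.73]
[20.83  0.34  6.48] [-1.7  2.  -0.4] 0.042719594087293984
F abn [-2.1  1.3  0.9] tau abn [ 0.06  1.1  -0.01] 61.279757022857666
```

drive_tool([
  [[0,0,0,0.4,-0.13,0.29,3.0],[0,0,0,0.8,-0.26,0.58,3.0],[0,0,0,1.2,-0.39,0.87,3.0],[0,0,0,1.6,-0.52,1.16,3.0],[0,0,0,1.6,-0.52,1.16,3.0]],
])

```text
clock: 10.75
position: [0.5282, -0.487, 0.1226]
ee_rot: [[-0.749, 0.305, 0.588], [0.24, 0.952, -0.188], [-0.617, 0.0, -0.787]]
wrist_force: [-1.3, 1.5, -0.6]
width: 0.0428
gripper_force: 61.2
```

```bash
python3 k2.py
```

```text
[ 0.52820354 -0.48703516  0.12259336] [-1.01  0.03 -0.33  0.67  0.41 -0.58]
rotvec [ 0.94  2.98 -0.01] shift cm [-2.87  0.9  -2.89]
[41.2   0.17  6.46] [-1.3  1.5 -0.6] 0.04281169997454501
F abn [-1.7  1.1  0.4] tau abn [ 0.11  1.15 -0.05] 61.22269034385681
```

drive_tool([
  [[0,0,0,0.4,-0.13,0.29,3.0],[0,0,0,0.8,-0.26,0.58,3.0],[0,0,0,1.4,-0.45,1.02,3.0],[0,0,0,2.0,-0.64,1.46,3.0],[0,0,0,2.4,-0.77,1.75,3.0],[0,0,0,2.4,-0.77,1.75,3.0]],
])

```text
clock: 11.5
position: [0.5525, -0.4949, 0.1405]
ee_rot: [[-0.749, 0.305, 0.589], [0.239, 0.952, -0.188], [-0.618, -0.0, -0.786]]
wrist_force: [-0.8, 0.2, 0.6]
width: 0.0428
gripper_force: 61.2
```

```bash
python3 k2.py; python3 -c "
from h import *
snap('wrist')"; python3 r.py
```

```text
[ 0.55251498 -0.49486974  0.1405225 ] [-0.98  0.07 -0.25  0.7   0.39 -0.56]
rotvec [ 0.97  3.02 -0.02] shift cm [-5.3   1.68 -4.69]
[72.41  0.12  6.49] [-0.8  0.2  0.6] 0.0427998422741063
F abn [-0.3 -0.   1. ] tau abn [ 0.    1.   -0.04] 61.240843534469604
n [0.71704068 0.66909775 0.19534804] slope 78.73494427823512 az -136.98092265905268 c [ 0.52564739 -0.4933859   0.1169738 ] tool slope 38.17198889684825
-10 -31.9 -30.9 11
-5 -31.9 -22.6 268
0 -27.9 -15.9 299
5 -19.8 -7.9 261
10 -13.9 -0.2 266
15 -4.4 9.3 265
20 3.2 17.0 244
25 12.3 22.8 195
30 15.6 23.3 50
35 14.2 21.8 54
40 12.3 20.1 62
45 13.0 20.0 129
65 -16.2 -10.8 133
70 -20.9 -12.1 276
tcp in (a,b,n) [19.5 19.4 22.9]
```

```bash
cat > w.py <<'E'
from h import *
def held(pr=True):
    o=ctrl.get_obs(); im,d,ci,_=snap('wrist'); ci=viewer.camera_info('wrist')
    X=cloud('wrist',d,ci,o['position'],o['ee_rot']).reshape(-1,3); R=o['ee_rot']
    T=(X-o['position'])@R*1000; T=T[(d.ravel()>0)]
    k=(abs(T[:,1])<20)&(T[:,0]>0)&(T[:,0]<90)&(abs(T[:,2]+9)<16)
    Q=T[k]
    for _ in range(10):
        A=np.c_[Q[:,:2],np.ones(len(Q))]; s=np.linalg.lstsq(A,Q[:,2],rcond=None)[0]; r=Q[:,2]-A@s; Q=Q[abs(r)<max(.8,1.5*r.std())]
    print('tool-frame plane z=',s.round(3),'pitch deg',np.degrees(np.arctan(s[0])).round(2),'roll',np.degrees(np.arctan(s[1])).round(2),len(Q))
    on=(abs(T[:,2]-np.c_[T[:,:2],np.ones(len(T))]@s)<2.5)&(abs(T[:,1])<30)
    for q in range(-30,120,6):
        j=on&(abs(T[:,0]-q)<3)
        if j.sum()>8: print(q,T[j,1].min().round(1),T[j,1].max().round(1),j.sum())
    return o,T
if __name__=='__main__': held()
E
python3 w.py
```

```text
tool-frame plane z= [-6.00e-03 -1.00e-03 -8.73e+00] pitch deg -0.36 roll -0.07 16337
-30 -18.2 17.4 113
-24 -20.9 20.5 774
-18 -21.7 21.8 908
-12 -22.0 21.7 1342
-6 -21.8 21.5 1439
0 -21.7 21.5 1504
6 -29.9 30.0 1590
12 -28.1 27.9 1774
18 -22.2 21.8 1628
24 -22.1 21.8 1736
30 -22.1 21.9 1792
36 -22.2 21.8 1905
42 -22.1 22.0 1968
48 -21.9 21.7 1358
54 -12.0 11.9 1164
60 -12.1 11.9 1222
66 -12.0 11.9 1265
72 -12.1 11.9 1340
78 -12.1 11.9 1365
84 -12.1 11.9 1463
90 -12.2 11.9 1504
96 -12.1 12.0 1601
102 -11.7 11.9 453
```

```bash
cat > p.py <<'E'
from h import *
from scipy.spatial.transform import Rotation as Ro
def delta(t,azd):
    o=ctrl.get_obs(); az=np.radians(azd)
    R=np.array([[-np.cos(az),-np.sin(az),0],[-np.sin(az),np.cos(az),0],[0,0,-1]])
    rv=np.degrees(Ro.from_matrix(R@o['ee_rot'].T).as_rotvec())
    print('pos',o['position'].round(4),'q',o['joints'].round(2),'F',o['wrist_force'].round(1),'w',o['width'].round(4)); print('rv',rv.round(2),'shift cm',((np.array(t)-o['position'])*100).round(2))
M=np.array([553,-283.4]); DX=np.array([.829,-.559]); DY=np.array([.559,.829])
def dk(x,y,z): return np.r_[(M+x*DX+y*DY)/1000,z]
if __name__=='__main__':
    import sys
    x,y,z,az=map(float,sys.argv[1:5]); delta(dk(x,y,z),az)
E
python3 p.py -77 -35 0.10 -34
```

```text
Traceback (most recent call last):
  File "p.py", line 12, in <module>
    x,y,z,az=map(float,sys.argv[1:5]); delta(dk(x,y,z),az)
                                       ~~~~~^^^^^^^^^^^^^^
  File "p.py", line 7, in delta
    print('pos',o['position'].round(4),'q',o['joints'].round(2),'F',o['wrist_force'].round(1),'w',o['width'].round(4)); print('rv',rv.round(2),'shift cm',((np.array(t)-o['position'])*100).round(2))
                                                                                                  ^^^^^^^^^^^^^^^^
AttributeError: 'float' object has no attribute 'round'
```

```bash
sed -i "s/o\['width'\].round(4)/round(o['width'],4),'g',round(o['gripper_force'],1)/" p.py; python3 p.py -77 -35 0.10 -34
```

```text
pos [ 0.5525 -0.4948  0.1406] q [-0.98  0.07 -0.25  0.7   0.39 -0.56] F [0.4 0.1 0.9] w 0.0431 g 61.2
rv [ 16.73  34.48 -15.66] shift cm [-8.29 22.54 -4.06]
```

drive_tool([
  [[0,0,0,0,0,4,3.0],[0,0,0,0,2,7,3.0],[3.4,6.9,-3.1,-1.6,6,7,3.0],[6.7,13.8,-6.3,-3.3,10,6,3.0],[10,20.7,-9.4,-5,14,4,3.0],[13.4,27.6,-12.5,-6.7,18,1,3.0],[16.7,34.5,-15.7,-8.3,22.5,-2,3.0],[16.7,34.5,-15.7,-8.3,22.5,-4,3.0],[16.7,34.5,-15.7,-8.3,22.5,-4,3.0]],
])

```text
clock: 12.72
position: [0.468, -0.268, 0.0966]
ee_rot: [[-0.829, 0.56, -0.005], [0.56, 0.829, 0.004], [0.006, 0.001, -1.0]]
wrist_force: [0.4, -0.3, -2.1]
width: 0.0426
gripper_force: 61.9
```

```bash
python3 p.py -77 -35 0.017 -34; python3 w.py | head -1
```

```text
pos [ 0.468  -0.268   0.0966] q [-0.64  0.11 -0.13  1.34  0.   -0.05] F [ 0.4 -0.3 -2.1] w 0.0426 g 61.9
rv [-0.23 -0.28  0.05] shift cm [ 0.16 -0.14 -7.96]
tool-frame plane z= [-0.000e+00 -1.000e-03 -9.398e+00] pitch deg -0.02 roll -0.07 16310
```

drive_tool([
  [[-0.2,-0.3,0,0,0,-3,3.0],[-0.2,-0.3,0,0,0,-5.5,3.0],[-0.2,-0.3,0,0,0,-7,3.0],[-0.2,-0.3,0,0,0,-7.8,3.0],[-0.2,-0.3,0,0,0,-8.0,3.0],[-0.2,-0.3,0,0,0,-8.0,3.0]],
])

```text
clock: 13.52
position: [0.469, -0.2699, 0.0199]
ee_rot: [[-0.828, 0.561, 0.003], [0.561, 0.828, -0.003], [-0.005, -0.001, -1.0]]
wrist_force: [0.1, 0.4, -2.9]
width: 0.0424
gripper_force: 62.0
```

```bash
python3 p.py -77 -35 0.015 -34
```

```text
pos [ 0.469  -0.2699  0.0199] q [-0.65  0.16 -0.24  1.17 -0.   -0.05] F [ 0.1  0.4 -2.9] w 0.0424 g 62.0
rv [0.18 0.2  0.12] shift cm [ 0.06  0.05 -0.49]
```

drive_tool([
  [[0.1,0.2,0,0,0,-0.2,3.0],[0.1,0.2,0,0,0,-0.35,3.0],[0.1,0.2,0,0,0,-0.45,3.0],[0.1,0.2,0,0,0,-0.45,3.0]],
])

```text
clock: 14.02
position: [0.4687, -0.2696, 0.0159]
ee_rot: [[-0.828, 0.561, -0.0], [0.561, 0.828, -0.001], [-0.0, -0.001, -1.0]]
wrist_force: [-1.3, 2.5, 5.2]
width: 0.0429
gripper_force: 62.9
```

```bash
python3 p.py -77 -35 0.015 -34
```

```text
pos [ 0.4687 -0.2696  0.0159] q [-0.65  0.17 -0.24  1.17 -0.   -0.05] F [-1.3  2.5  5.2] w 0.0429 g 62.9
rv [ 0.07 -0.03  0.11] shift cm [ 0.09  0.03 -0.09]
```

drive_tool([
  [[0,0,0,0,0,0,5.0],[0,0,0,0,0,0,6.5],[0,0,0,0,0,0,6.8],[0,0,0,0,0,0,6.8],[0,0,0,0,0,2,6.8],[0,0,0,0,0,6,6.8],[0,0,0,-2,1.4,10,6.8],[0,0,0,-6,4,13,6.8],[0,0,0,-7.1,4.8,13,6.8],[0,0,0,-7.1,4.8,13,6.8]],
])

```text
clock: 15.28
position: [0.3971, -0.2211, 0.1441]
ee_rot: [[-0.828, 0.561, -0.001], [0.561, 0.828, -0.001], [0.0, -0.001, -1.0]]
wrist_force: [0.0, -0.2, -0.2]
width: 0.068
gripper_force: 0.0
```

```bash
cat > c.py <<'E'
from h import *
import sys
az0=np.radians(-34); o=ctrl.get_obs(); im,d,ci,_=snap('wrist'); ci=viewer.camera_info('wrist')
X=cloud('wrist',d,ci,o['position'],o['ee_rot']); np.save('P_wrist.npy',X); X=X[d>0]
print('pos',o['position'])
M=np.array([.553,-.2834]); DX=np.array([.829,-.559]); DY=np.array([.559,.829])
D=np.c_[(X[:,:2]-M)@DX,(X[:,:2]-M)@DY,X[:,2]]*1000
t=D[(abs(D[:,2])<5)]; print('table z',np.median(t[:,2]))
k=(D[:,2]>19)&(D[:,2]<30)&(D[:,0]<-20)&(D[:,0]>-230)&(abs(D[:,1]+35)<40); print('top z',np.median(D[k,2]))
D=D[k]; rows=[]
for q in range(-200,-20,6):
    j=abs(D[:,0]-q)<3
    if j.sum()>8:
        lo,hi=np.percentile(D[j,1],[.5,99.5]); rows.append((q,lo,hi)); print(q,lo.round(1),hi.round(1),j.sum())
r=np.array(rows); w=r[:,2]-r[:,1]; g=(abs(w-44)<2)|(abs(w-24)<2); c=np.polyfit(r[g,0],(r[g,1]+r[g,2])/2,1)
print('axis slope deg',np.degrees(np.arctan(c[0])),'y at x=-163:',np.polyval(c,-163),'xmin',D[:,0].min(),'xmax',D[:,0].max())
E
python3 c.py
```

```text
pos [ 0.39707521 -0.22110581  0.1440934 ]
table z 0.968133712573066
top z 25.08591176275407
-182 -46.9 -24.7 74
-176 -47.2 -24.0 258
-170 -47.3 -24.0 243
-164 -47.4 -23.9 246
-158 -47.5 -23.8 247
-152 -47.6 -23.8 228
-146 -46.8 -23.7 226
-140 -46.9 -23.6 224
-134 -47.1 -24.4 219
-128 -47.1 -19.0 213
-122 -57.5 -14.0 453
-116 -57.6 -13.9 387
-110 -56.9 -13.8 373
-104 -57.1 -14.5 359
-98 -57.2 -14.3 354
-92 -57.5 -14.3 346
-86 -57.6 -14.2 364
-80 -56.9 -14.0 337
-74 -57.1 -13.9 343
-68 -57.2 -13.8 317
-62 -57.3 -14.6 268
-56 -56.5 -15.2 264
-50 -54.6 -17.6 138
axis slope deg -0.04980373676220764 y at x=-163: -35.60970756894259 xmin -179.74131385864803 xmax -49.04164317094104
```

```bash
python3 p.py -162.5 -35.6 0.017 -34
```

```text
pos [ 0.3973 -0.2213  0.1435] q [-0.66 -0.13 -0.28  1.43 -0.   -0.06] F [ 0.2  0.8 -0.2] w 0.0681 g 0.0
rv [ 0.01 -0.1   0.12] shift cm [  0.11  -0.07 -12.65]
```

drive_tool([
  [[0,-0.1,0.1,0.1,-0.07,-5,5.5],[0,-0.1,0.1,0.1,-0.07,-9,5.5],[0,-0.1,0.1,0.1,-0.07,-11.5,5.5],[0,-0.1,0.1,0.1,-0.07,-12.7,5.5],[0,-0.1,0.1,0.1,-0.07,-12.7,5.5],[0,-0.1,0.1,0.1,-0.07,-12.7,5.5]],
])

```text
clock: 16.08
position: [0.3993, -0.2228, 0.0184]
ee_rot: [[-0.829, 0.559, 0.002], [0.559, 0.829, -0.002], [-0.002, -0.0, -1.0]]
wrist_force: [0.7, 0.0, -0.4]
width: 0.0549
gripper_force: 0.0
```

```bash
python3 p.py -162.5 -35.6 0.017 -34
```

```text
pos [ 0.3993 -0.2228  0.0184] q [-0.66 -0.05 -0.46  1.16 -0.   -0.06] F [ 0.7  0.  -0.4] w 0.0549 g 0.0
rv [0.09 0.11 0.02] shift cm [-0.09  0.07 -0.14]
```

drive_tool([
  [[0.1,0.1,0,-0.1,0.07,-0.15,5.5],[0.1,0.1,0,-0.1,0.07,-0.15,5.5],[0.1,0.1,0,-0.1,0.07,-0.15,1.2],[0.1,0.1,0,-0.1,0.07,-0.15,1.2],[0.1,0.1,0,-0.1,0.07,-0.15,1.2],[0.1,0.1,0,-0.1,0.07,-0.15,1.2],[0.1,0.1,0,-0.1,0.07,-0.15,1.2],[0.1,0.1,0,-0.1,0.07,-0.15,1.2],[0.1,0.1,0,-0.1,0.07,-0.15,1.2]],
])

```text
clock: 17.2
position: [0.3976, -0.2216, 0.0165]
ee_rot: [[-0.829, 0.559, -0.001], [0.559, 0.829, 0.001], [0.001, 0.0, -1.0]]
wrist_force: [-0.8, 0.6, 6.0]
width: 0.0227
gripper_force: 59.8
```

```bash
python3 p.py -162.5 -35.6 0.017 -34; python3 w.py
```

```text
pos [ 0.3976 -0.2216  0.0165] q [-0.66 -0.05 -0.46  1.16  0.   -0.06] F [-0.8  0.6  6. ] w 0.0227 g 59.8
rv [-0.05 -0.05  0.02] shift cm [ 0.08 -0.05  0.05]
tool-frame plane z= [ 5.000e-02 -2.000e-03 -9.167e+00] pitch deg 2.89 roll -0.1 1723
-30 -11.6 11.7 492
-24 -11.8 11.6 619
-18 -11.7 12.0 687
-12 -11.6 11.8 670
-6 -11.4 11.6 811
0 -11.4 11.6 782
6 -24.9 25.3 1011
12 -17.9 18.2 1079
18 -11.4 11.6 245
```

```bash
cat > v.py <<'E'
from h import *
M=np.array([.553,-.2834]); DX=np.array([.829,-.559]); DY=np.array([.559,.829])
def an(X,n):
    D=np.c_[(X[:,:2]-M)@DX,(X[:,:2]-M)@DY,X[:,2]]*1000
    k=(D[:,0]>25)&(D[:,0]<80)&(abs(D[:,1])<45)&(D[:,2]>33)&(D[:,2]<42)
    h,e=np.histogram(D[k,1],bins=np.arange(-46,47,2)); print(n,k.sum(),'top z',np.median(D[k,2]).round(1)); print(dict(zip(e[:-1].astype(int),h)))
    k=(D[:,0]>20)&(D[:,0]<88)&(abs(D[:,1])<22)&(D[:,2]<16); print('floor z',np.median(D[k,2]))
    k=(D[:,0]>95)&(D[:,0]<110)&(abs(D[:,1])<22);
    k=(D[:,2]>10)&(D[:,2]<45)&(abs(D[:,1])<15)&(D[:,0]>60)&(D[:,0]<115)
    h,e=np.histogram(D[k,0],bins=np.arange(60,116,3)); print('wall',dict(zip(e[:-1].astype(int),h)))
for n in('scene','side'): an(np.load(f'P_{n}.npy').reshape(-1,3),n)
E
python3 v.py
```

```text
scene 199 top z 36.2
{np.int64(-46): np.int64(0), np.int64(-44): np.int64(0), np.int64(-42): np.int64(0), np.int64(-40): np.int64(0), np.int64(-38): np.int64(0), np.int64(-36): np.int64(4), np.int64(-34): np.int64(14), np.int64(-32): np.int64(26), np.int64(-30): np.int64(16), np.int64(-28): np.int64(7), np.int64(-26): np.int64(11), np.int64(-24): np.int64(8), np.int64(-22): np.int64(12), np.int64(-20): np.int64(10), np.int64(-18): np.int64(1), np.int64(-16): np.int64(0), np.int64(-14): np.int64(0), np.int64(-12): np.int64(0), np.int64(-10): np.int64(0), np.int64(-8): np.int64(0), np.int64(-6): np.int64(0), np.int64(-4): np.int64(0), np.int64(-2): np.int64(0), np.int64(0): np.int64(0), np.int64(2): np.int64(0), np.int64(4): np.int64(0), np.int64(6): np.int64(0), np.int64(8): np.int64(0), np.int64(10): np.int64(0), np.int64(12): np.int64(0), np.int64(14): np.int64(9), np.int64(16): np.int64(18), np.int64(18): np.int64(15), np.int64(20): np.int64(11), np.int64(22): np.int64(10), np.int64(24): np.int64(11), np.int64(26): np.int64(10), np.int64(28): np.int64(4), np.int64(30): np.int64(2),
[... 1829 characters left out ...]
 np.int64(0), np.int64(34): np.int64(0), np.int64(36): np.int64(0), np.int64(38): np.int64(0), np.int64(40): np.int64(0), np.int64(42): np.int64(0), np.int64(44): np.int64(0)}
floor z 4.717277807490817
wall {np.int64(60): np.int64(0), np.int64(63): np.int64(0), np.int64(66): np.int64(0), np.int64(69): np.int64(0), np.int64(72): np.int64(0), np.int64(75): np.int64(0), np.int64(78): np.int64(6), np.int64(81): np.int64(5), np.int64(84): np.int64(5), np.int64(87): np.int64(9), np.int64(90): np.int64(60), np.int64(93): np.int64(18), np.int64(96): np.int64(15), np.int64(99): np.int64(6), np.int64(102): np.int64(0), np.int64(105): np.int64(0), np.int64(108): np.int64(0), np.int64(111): np.int64(0)}
```

drive_tool([
  [[0,0,0,0,0,1.5,1.2],[0,0,0,0,0,3,1.2],[0,0,0,1.7,1,3,1.2],[0,0,0,3.4,1.95,3,1.2],[0,0,0,3.4,1.95,3,1.2],[0,0,0,3.4,1.95,3,1.2]],
])

```text
clock: 18.0
position: [0.4309, -0.2016, 0.0456]
ee_rot: [[-0.829, 0.559, -0.003], [0.559, 0.829, 0.002], [0.003, -0.0, -1.0]]
wrist_force: [0.3, 0.2, -2.8]
width: 0.0226
gripper_force: 59.2
```

```bash
python3 p.py -145 -0.3 0.0465 -34
python3 - <<'E'
from h import *
im,d,ci,o=snap('scene'); X=cloud('scene',d,ci); np.save('P_scene1.npy',X)
M=np.array([.553,-.2834]); DX=np.array([.829,-.559]); DY=np.array([.559,.829])
D=np.stack([(X[...,:2]-M)@DX,(X[...,:2]-M)@DY,X[...,2]],-1)*1000
D=D.reshape(-1,3); k=(D[:,0]>-100)&(D[:,0]<-35)&(abs(D[:,1])<30)&(D[:,2]>38)&(D[:,2]<75); Q=D[k]
print(k.sum())
for _ in range(8):
    A=np.c_[Q[:,:2],np.ones(len(Q))]; s=np.linalg.lstsq(A,Q[:,2],rcond=None)[0]; r=Q[:,2]-A@s; Q=Q[abs(r)<max(.8,1.5*r.std())]
print(len(Q),'slopes deg',np.degrees(s[:2]).round(2),'z at(-75,0)',s@[-75,0,1])
for q in range(-100,-20,6):
    j=abs(Q[:,0]-q)<3
    if j.sum()>4: print(q,Q[j,1].min().round(1),Q[j,1].max().round(1))
crop=im[130:260,170:340]; cv2.imwrite('pics/s1.png',cv2.resize(crop,None,fx=4,fy=4,interpolation=cv2.INTER_CUBIC))
E
```

```text
pos [ 0.4309 -0.2016  0.0456] q [-0.58 -0.02 -0.37  1.22 -0.    0.01] F [ 0.3  0.2 -2.8] w 0.0226 g 59.2
rv [-0.09 -0.16 -0.02] shift cm [ 0.17 -0.1   0.09]
403
143 slopes deg [-1.07  0.29] z at(-75,0) 52.44628254130426
-100 -20.9 16.9
-94 -21.6 15.5
-88 -23.1 20.1
-82 -23.2 17.0
-76 -16.6 17.6
-70 -23.5 18.2
-64 -26.4 21.0
-58 -24.8 17.3
-52 -16.5 18.4
-46 -22.6 20.5
-40 -21.0 13.2
```

View pics/s1.png

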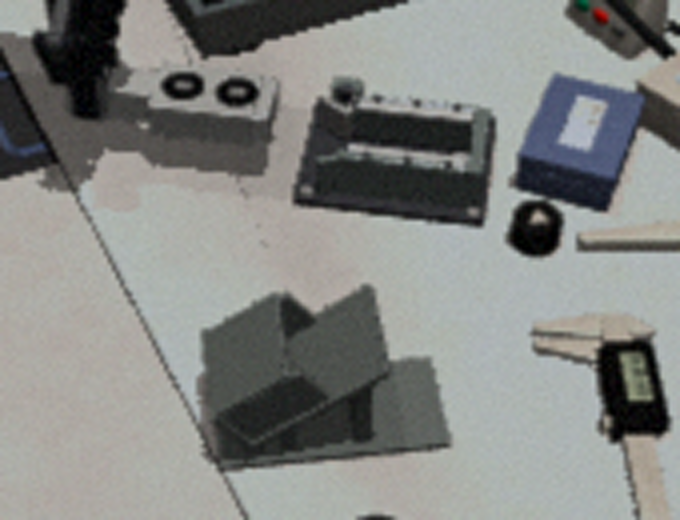

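drive_tool([
  [[-0.1,-0.2,0,0.4,-0.27,-0.8,1.2],[-0.2,-0.4,0,0.8,-0.54,-1.6,1.2],[-0.2,-0.4,0,1.1,-0.74,-2.15,1.2],[-0.2,-0.4,0,1.1,-0.74,-2.15,1.2],[-0.2,-0.4,0,1.1,-0.74,-2.15,1.2]],
])

```text
clock: 18.68
position: [0.4423, -0.2093, 0.0244]
ee_rot: [[-0.829, 0.56, 0.005], [0.56, 0.829, -0.002], [-0.006, 0.001, -1.0]]
wrist_force: [1.1, 0.2, -2.4]
width: 0.0227
gripper_force: 59.2
```

```bash
python3 p.py -133 -0.3 0.024 -34
python3 - <<'E'
from h import *
M=np.array([.553,-.2834]); DX=np.array([.829,-.559]); DY=np.array([.559,.829])
out=[]
for _ in range(3):
    im,d,ci,o=snap('scene'); X=cloud('scene',d,ci)
    D=(np.stack([(X[...,:2]-M)@DX,(X[...,:2]-M)@DY,X[...,2]],-1)*1000).reshape(-1,3)
    k=(D[:,0]>-95)&(D[:,0]<-30)&(abs(D[:,1]+1)<17)&(D[:,2]>22)&(D[:,2]<45); Q=D[k]
    for _ in range(8):
        A=np.c_[Q[:,:2],np.ones(len(Q))]; s=np.linalg.lstsq(A,Q[:,2],rcond=None)[0]; r=Q[:,2]-A@s; Q=Q[abs(r)<max(1.5,2*r.std())]
    print(len(Q),'slopes deg',np.degrees(s[:2]).round(2),'z at(-60,0)',s@[-60,0,1])
E
```

```text
pos [ 0.4423 -0.2093  0.0244] q [-0.58  0.02 -0.37  1.17  0.    0.01] F [ 1.1  0.2 -2.4] w 0.0227 g 59.2
rv [0.12 0.31 0.02] shift cm [ 0.03 -0.   -0.04]
212 slopes deg [0.37 0.3 ] z at(-60,0) 32.39519508034346
196 slopes deg [ 0.58 -0.26] z at(-60,0) 32.590204242936956
188 slopes deg [ 0.61 -0.33] z at(-60,0) 32.804102140762616
```

drive_tool([
  [[0.1,0.2,0,0.41,-0.28,-0.05,1.2],[0.1,0.2,0,0.83,-0.56,-0.1,1.2],[0.1,0.2,0,1.24,-0.84,-0.1,1.2],[0.1,0.2,0,1.66,-1.12,-0.1,1.2],[0.1,0.2,0,2.07,-1.4,-0.1,1.2],[0.1,0.2,0,2.49,-1.68,-0.1,1.2]],
])

```text
clock: 19.58
position: [0.4667, -0.2261, 0.0233]
ee_rot: [[-0.829, 0.56, 0.0], [0.56, 0.829, -0.0], [-0.0, -0.0, -1.0]]
wrist_force: [-3.3, 0.4, -1.0]
width: 0.0227
gripper_force: 59.2
```

```bash
cat >> p.py <<'E'
    o=ctrl.get_obs(); p=o['position']; q=p[:2]*1000-M; f=o['wrist_force']; print('dock x %.1f y %.1f z %.1f'%(q@DX,q@DY,p[2]*1000),'Fx %.1f Fy %.1f Fz %.1f'%(f[:2]@DX,f[:2]@DY,f[2]))
E
python3 p.py -103 -0.3 0.0235 -34
```

```text
pos [ 0.4667 -0.2261  0.0233] q [-0.58  0.1  -0.29  1.18 -0.    0.01] F [-3.3  0.4 -1. ] w 0.0227 g 59.2
rv [0.01 0.02 0.03] shift cm [0.07 0.   0.02]
dock x -103.5 y -0.7 z 23.3 Fx -3.0 Fy -1.6 Fz -1.0
```

drive_tool([
  [[0,0,0,0.42,-0.25,0.03,1.2],[0,0,0,0.84,-0.53,0.03,1.2],[0,0,0,1.26,-0.81,0.03,1.2],[0,0,0,1.68,-1.09,0.03,1.2]],
])

```text
clock: 20.08
position: [0.4844, -0.2377, 0.0239]
ee_rot: [[-0.829, 0.56, 0.002], [0.56, 0.829, -0.001], [-0.003, 0.0, -1.0]]
wrist_force: [-2.9, -1.4, -2.2]
width: 0.0227
gripper_force: 59.2
```

```bash
python3 p.py -83 -0.3 0.0235 -34
```

```text
pos [ 0.4844 -0.2377  0.0239] q [-0.58  0.15 -0.23  1.18  0.    0.01] F [-2.9 -1.4 -2.2] w 0.0227 g 59.2
rv [0.08 0.14 0.04] shift cm [-0.04  0.04 -0.04]
dock x -82.4 y -0.4 z 23.9 Fx -1.6 Fy -2.8 Fz -2.2
```

drive_tool([
  [[0,0,0,0.42,-0.28,0,1.2],[0,0,0,0.84,-0.56,-0.03,1.2],[0,0,0,1.25,-0.84,-0.03,1.2],[0,0,0,1.66,-1.12,-0.03,1.2],[0,0,0,2.07,-1.4,-0.03,1.2]],
])

```text
clock: 20.7
position: [0.505, -0.2511, 0.0235]
ee_rot: [[-0.829, 0.559, 0.002], [0.559, 0.829, -0.0], [-0.002, 0.001, -1.0]]
wrist_force: [-2.2, -1.2, -2.5]
width: 0.0228
gripper_force: 59.3
```

```bash
python3 p.py -57 -0.3 0.0235 -34
```

```text
pos [ 0.505  -0.2511  0.0235] q [-0.58  0.21 -0.16  1.19  0.    0.01] F [-2.2 -1.2 -2.5] w 0.0228 g 59.3
rv [0.03 0.12 0.01] shift cm [ 0.06 -0.06  0.  ]
dock x -57.8 y -0.1 z 23.5 Fx -1.1 Fy -2.2 Fz -2.5
```

drive_tool([
  [[0,0,0,0.42,-0.28,0,1.2],[0,0,0,0.84,-0.56,-0.03,1.2],[0,0,0,1.25,-0.84,-0.05,1.2],[0,0,0,1.66,-1.12,-0.05,1.2],[0,0,0,2.07,-1.4,-0.05,1.2]],
])

```text
clock: 21.32
position: [0.5256, -0.2651, 0.0229]
ee_rot: [[-0.829, 0.559, 0.002], [0.559, 0.829, -0.0], [-0.002, 0.001, -1.0]]
wrist_force: [-3.4, -1.1, -3.1]
width: 0.0228
gripper_force: 59.3
```

```bash
python3 p.py -23 -0.3 0.0230 -34
```

```text
pos [ 0.5256 -0.2651  0.0229] q [-0.58  0.28 -0.09  1.2   0.    0.01] F [-3.4 -1.1 -3.1] w 0.0228 g 59.3
rv [0.02 0.11 0.01] shift cm [ 0.81 -0.57  0.01]
dock x -32.9 y -0.1 z 22.9 Fx -2.2 Fy -2.9 Fz -3.1
```

drive_tool([
  [[0,0,0,0.25,-0.17,0,1.2],[0,0,0,0.5,-0.34,0,1.2],[0,0,0,0.66,-0.45,0,1.2],[0,0,0,0.78,-0.52,0,1.2]],
])

```text
clock: 21.82
position: [0.5328, -0.2697, 0.0228]
ee_rot: [[-0.829, 0.56, 0.001], [0.56, 0.829, 0.001], [-0.001, 0.001, -1.0]]
wrist_force: [-3.4, -0.2, -1.3]
width: 0.023
gripper_force: 59.4
```

```bash
python3 p.py -23 -0.3 0.0230 -34
```

```text
pos [ 0.5328 -0.2697  0.0228] q [-0.58  0.3  -0.06  1.21  0.    0.01] F [-3.4 -0.2 -1.3] w 0.023 g 59.4
rv [-0.04  0.07  0.03] shift cm [ 0.09 -0.11  0.02]
dock x -24.4 y 0.1 z 22.8 Fx -2.7 Fy -2.1 Fz -1.3
```

drive_tool([
  [[0,0,0,0.08,-0.06,0,1.2],[0,0,0,0.17,-0.11,0,1.2],[0,0,0,0.17,-0.11,0,1.2]],
])

```text
clock: 22.2
position: [0.5339, -0.2703, 0.0227]
ee_rot: [[-0.829, 0.56, -0.0], [0.56, 0.829, 0.001], [0.001, 0.001, -1.0]]
wrist_force: [-6.5, 2.3, -0.4]
width: 0.0226
gripper_force: 59.7
```

```bash
python3 p.py -23 -0.3 0.0230 -34
```

```text
pos [ 0.5339 -0.2703  0.0227] q [-0.58  0.3  -0.06  1.21  0.    0.01] F [-6.5  2.3 -0.4] w 0.0226 g 59.7
rv [-0.09 -0.01  0.03] shift cm [-0.01 -0.05  0.03]
dock x -23.1 y 0.2 z 22.7 Fx -6.7 Fy -1.7 Fz -0.4
```

drive_tool([
  [[0,0,0,0.08,-0.06,0,1.2],[0,0,0,0.17,-0.11,0,1.2],[0,0,0,0.25,-0.17,0,1.2],[0,0,0,0.25,-0.17,0,1.2]],
])

```text
clock: 22.7
position: [0.534, -0.2703, 0.0225]
ee_rot: [[-0.829, 0.559, -0.005], [0.559, 0.829, 0.005], [0.007, 0.001, -1.0]]
wrist_force: [-12.5, 5.5, 4.9]
width: 0.0231
gripper_force: 60.3
```

```bash
python3 p.py -23 -0.3 0.0230 -34
```

```text
pos [ 0.534  -0.2703  0.0225] q [-0.58  0.31 -0.05  1.22  0.    0.01] F [-12.5   5.5   4.9] w 0.0231 g 60.3
rv [-0.27 -0.31  0.02] shift cm [-0.02 -0.05  0.05]
dock x -23.1 y 0.2 z 22.5 Fx -13.4 Fy -2.4 Fz 4.9
```

Run:
```python
from h import *
im,d,ci,o=snap('wrist'); im2,d2,ci2,_=snap('scene'); im3,_,_,_=snap('side')
a=cv2.resize(im[150:384,100:420],(800,585))[:, :]
b=cv2.resize(im2[130:200,215:315],(400,280),interpolation=cv2.INTER_CUBIC)
a=cv2.resize(im,(400,300)); c=cv2.resize(im[230:384,150:370],(400,280),interpolation=cv2.INTER_CUBIC)
e=cv2.resize(im3[190:290,150:270],(400,300),interpolation=cv2.INTER_CUBIC)
cv2.imwrite('pics/last.png',np.vstack([np.hstack([a,e]),np.hstack([c,b])]))
```

```text
(no output)
```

View pics/last.png

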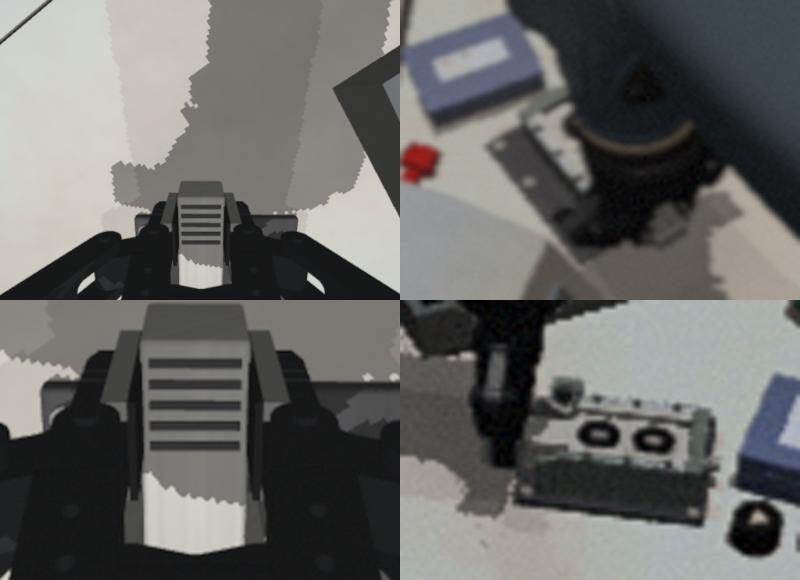

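```bash
cat > tab.py <<'E'
from h import *
a=cv2.imread('pics/scene0.png'); z=np.load('last_scene.npz'); b=z['im']
M=np.array([.553,-.2834]); DX=np.array([.829,-.559]); DY=np.array([.559,.829]); ci=viewer.camera_info('scene')
t=a[147:157,251:262]; s=b[140:164,244:270]; up=4
T=cv2.resize(t,None,fx=up,fy=up,interpolation=cv2.INTER_CUBIC); S=cv2.resize(s,None,fx=up,fy=up,interpolation=cv2.INTER_CUBIC)
r=cv2.matchTemplate(S,T,cv2.TM_CCOEFF_NORMED); _,v,_,l=cv2.minMaxLoc(r); print('shift px',l[0]/up-7,l[1]/up-7,v)
# expected px shift for 6 mm along +DY
R=np.array(ci['attitude']); f=192/np.tan(np.radians(ci['vertical_fov'])/2)
def pr(p): q=R.T@(p-ci['eye']); return np.array([ci['cx']+f*q[0]/-q[2],ci['cy']-f*q[1]/-q[2]])
p=np.r_[M+.003*DX+.035*DY,.04]; print(pr(p),'6mm ->',pr(p+np.r_[.006*DY,0])-pr(p))
for n,P in(('0',np.load('P_scene.npy')),('now',cloud('scene',z['d'],ci))):
    D=(np.stack([(P[...,:2]-M)@DX,(P[...,:2]-M)@DY,P[...,2]],-1)*1000).reshape(-1,3)
    k=(D[:,2]>34)&(D[:,2]<45)&(D[:,0]>-12)&(D[:,0]<17)&(D[:,1]>18)&(D[:,1]<60); print(n,k.sum(),D[k].mean(0).round(1),D[k].min(0).round(1),D[k].max(0).round(1))
E
python3 tab.py
```

```text
shift px 0.0 0.0 0.988160252571106
[254.29697595 149.9125271 ] 6mm -> [ 0.33390042 -1.47315015]
0 12 [ 8.5 28.8 37.8] [ 3.1 23.4 34.6] [16.7 37.1 41.1]
now 14 [ 8.1 30.1 37.1] [ 0.8 22.7 34.1] [16.9 45.6 40.3]
```

drive_tool([
  [[0,0,0,-0.16,0.11,0.03,1.2],[0,0,0,-0.33,0.22,0.05,1.2],[0,0,0,-0.5,0.34,0.05,1.2],[0,0,0,-0.7,0.47,0.05,1.2],[0,0,0,-0.7,0.47,0.05,1.2]],
])

```text
clock: 23.48
position: [0.5321, -0.2691, 0.0233]
ee_rot: [[-0.829, 0.559, 0.006], [0.559, 0.829, -0.002], [-0.006, 0.001, -1.0]]
wrist_force: [5.2, -3.5, -10.0]
width: 0.0229
gripper_force: 59.3
```

```bash
python3 p.py -23 -0.3 0.0230 -34
```

```text
pos [ 0.5321 -0.2691  0.0233] q [-0.58  0.29 -0.07  1.2   0.    0.01] F [  5.2  -3.5 -10. ] w 0.0229 g 59.3
rv [0.12 0.33 0.01] shift cm [ 0.17 -0.17 -0.03]
dock x -25.3 y 0.2 z 23.3 Fx 6.3 Fy -0.0 Fz -10.0
```

drive_tool([
  [[0,0,0,0.25,-0.17,-0.05,1.2],[0,0,0,0.25,-0.17,-0.05,1.2],[0,0,0,0.25,-0.17,-0.05,3.0],[0,0,0,0.25,-0.17,-0.05,4.5],[0,0,0,0.25,-0.17,-0.05,4.5],[0,0,0,0.25,-0.17,-0.05,4.5],[0,0,0,0.25,-0.17,2,4.5],[0,0,0,0.25,-0.17,6,4.5],[0,0,0,-2,0.5,11,4.5],[0,0,0,-4,1,14,4.5]],
])

```text
clock: 24.72
position: [0.491, -0.2587, 0.1667]
ee_rot: [[-0.829, 0.559, 0.006], [0.559, 0.829, -0.003], [-0.006, 0.001, -1.0]]
wrist_force: [1.0, -0.3, -0.5]
width: 0.045
gripper_force: 0.0
```

drive_tool([
  [[0,0,0,-2,-3,4,4.5],[0,0,0,-6,-6,8,4.5],[0,0,0,-6,-6,8,4.5]],
])

```text
clock: 25.1
position: [0.4301, -0.3213, 0.2482]
ee_rot: [[-0.827, 0.563, 0.008], [0.563, 0.827, -0.007], [-0.01, -0.001, -1.0]]
wrist_force: [0.7, -0.1, 1.1]
width: 0.0448
gripper_force: 0.0
```

```bash
cat > fin.py <<'E'
from h import *
o=ctrl.get_obs(); print(o['clock'],o['position'],o['wrist_force'].round(1))
snap('scene'); im,d,ci,o=snap('wrist'); P=cloud('wrist',d,ci,o['position'],o['ee_rot'])[d>0]
M=np.array([.553,-.2834]); DX=np.array([.829,-.559]); DY=np.array([.559,.829])
D=np.c_[(P[:,:2]-M)@DX,(P[:,:2]-M)@DY,P[:,2]]*1000
k=(D[:,2]>27)&(D[:,2]<33)&(abs(D[:,1])<12)&(D[:,0]<92)&(D[:,0]>-60); print('top z',np.median(D[k,2]),'tail x',D[k,0].min(),'nose',D[k,0].max(),k.sum())
for q in range(-38,80,6):
    j=k*0==0; j=(D[:,2]>27)&(D[:,2]<33)&(abs(D[:,0]-q)<3)&(abs(D[:,1])<30)
    if j.sum()>5: print(q,D[j,1].min().round(1),D[j,1].max().round(1))
cv2.imwrite('pics/fin.png',im)
E
python3 fin.py; python3 tab.py
```

```text
25.1 [ 0.43007123 -0.3213285   0.24820159] [ 0.7 -0.1  1.1]
top z 31.135685741291624 tail x -41.81691129444798 nose 46.53313982666784 1354
-38 -11.9 11.7
-32 -12.2 11.7
-26 -11.8 11.6
-20 -12.0 11.9
-14 -11.9 11.6
-8 -12.1 28.9
-2 -12.2 29.5
4 -12.1 27.7
10 -18.3 28.5
16 -20.1 29.3
22 -6.1 22.9
28 -0.0 16.9
34 2.6 17.5
40 6.3 17.8
46 9.5 17.5
52 12.5 16.8
shift px 0.0 0.0 0.995294451713562
[254.29697595 149.9125271 ] 6mm -> [ 0.33390042 -1.47315015]
0 12 [ 8.5 28.8 37.8] [ 3.1 23.4 34.6] [16.7 37.1 41.1]
now 13 [ 8.2 28.4 38. ] [ 3.2 24.3 34.1] [16.6 33.5 40.7]
```

Run:
```python
import cv2
im=cv2.imread('pics/fin.png'); cv2.imwrite('pics/fin2.png',cv2.resize(im[150:384,200:480],(700,585),interpolation=cv2.INTER_CUBIC))
```

```text
(no output)
```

View pics/fin2.png

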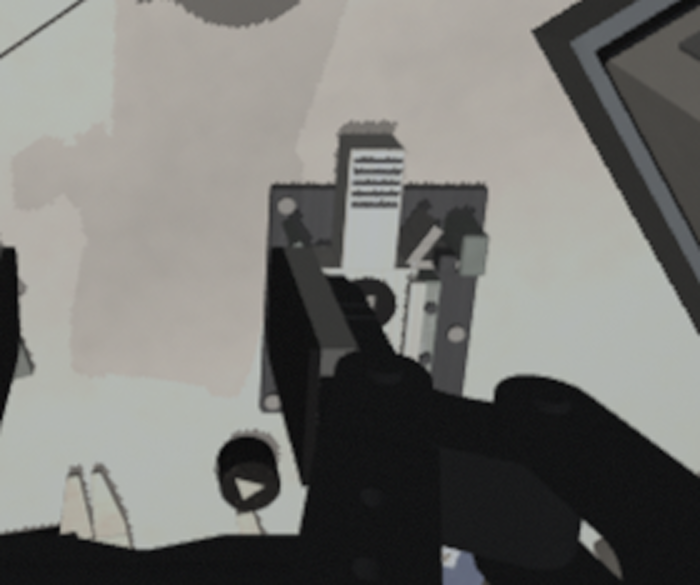

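The catch pawl, at about (425,245), is swung back in behind the shoulder at about (400,268). The tail is free of the fingers, so I'm handing the job in.

```bash
python3 -c "
from station import ctrl
print(ctrl.close_job())"
```

```text
the job is handed in; nothing more can be done
None
```

The cassette was laid flat on the worktop, released, regrasped by the tail and pushed into the dock. The catch snapped shut behind its shoulder and held against a gentle pull-back; I then let go and handed the job in at about 25 s (no verdict was returned). The first pull from the stand jammed at about 66 N on the wrist, so I released and regrasped before pulling it free.

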